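# File the rock slabs, book them by scanner and park it

## Task

File the rock slabs standing in the wooden drying feet: slide each one upright and fully home into an empty grey rack slot that matches its thickness, and let it go. When all are filed, pick up the hand scanner, book the slabs out at the drying board's yellow code label and then in at the rack's white one, each time aiming its red window squarely at the middle of the label from about 10 cm and holding steady for two seconds, then lay it centred along its sloping stand, nose uphill and tail at the orange lip. Do not let a slab fall over, and leave the other things on the bench where they are.

Things in the scene. Friction and masses are not known exactly. Their poses are not given: they have to be found in the camera images.
- slab_thin1: polished rock slab, dark grey, 8 mm thick (along its y), 70 mm long (x) and 62 mm high (z), standing on its long edge in a wooden drying foot at the start; origin at the centre of its underside; about 94 g. May be absent in some starts.
- slab_thin2: polished rock slab, brick pink, 8 mm thick (along its y), 70 mm long (x) and 62 mm high (z), standing on its long edge in a wooden drying foot at the start; origin at the centre of its underside; about 94 g. May be absent in some starts.
- slab_medium: polished rock slab, grey green, 14 mm thick (along its y), 70 mm long (x) and 62 mm high (z), standing on its long edge in a wooden drying foot at the start; origin at the centre of its underside; about 164 g. May be absent in some starts.
- slab_thick: polished rock slab, sandy yellow, 20 mm thick (along its y), 70 mm long (x) and 62 mm high (z), standing on its long edge in a wooden drying foot at the start; origin at the centre of its underside; about 234 g. May be absent in some starts.
- slot_thin1: light grey plastic rack block, 88 (x) by 48 (y) by 32 mm high, fixed on the blue rack, with one slot open upward for a slab 8 mm thick: 11 mm wide (y), 73 mm long (x), 28 mm deep, its mouth chamfered 3 mm all round; origin at the centre of the block's underside (6 mm above the table), slot floor 4 mm above the origin. The four blocks sit side by side at 52 mm pitch along y, in an order that varies.
- slot_thin2: light grey plastic rack block, 88 (x) by 48 (y) by 32 mm high, fixed on the blue rack, with one slot open upward for a slab 8 mm thick: 11 mm wide (y), 73 mm long (x), 28 mm deep, its mouth chamfered 3 mm all round; origin at the centre of the block's underside (6 mm above the table), slot floor 4 mm above the origin. The four blocks sit side by side at 52 mm pitch along y, in an order that varies.
- slot_medium: light grey plastic rack block, 88 (x) by 48 (y) by 32 mm high, fixed on the blue rack, with one slot open upward for a slab 14 mm thick: 17 mm wide (y), 73 mm long (x), 28 mm deep, its mouth chamfered 3 mm all round; origin at the centre of the block's underside (6 mm above the table), slot floor 4 mm above the origin. The four blocks sit side by side at 52 mm pitch along y, in an order that varies.
- slot_thick: light grey plastic rack block, 88 (x) by 48 (y) by 32 mm high, fixed on the blue rack, with one slot open upward for a slab 20 mm thick: 23 mm wide (y), 73 mm long (x), 28 mm deep, its mouth chamfered 3 mm all round; origin at the centre of the block's underside (6 mm above the table), slot floor 4 mm above the origin. The four blocks sit side by side at 52 mm pitch along y, in an order that varies.
- board: white board 100 by 216 by 6 mm, fixed, origin at the centre of its underside, carrying four wooden drying feet (88 by 48 by 24 mm, pitch 52 mm along y, on top of the board), each with a 20 mm deep slot, 3 mm wider and longer than the slab that starts in it, floor 4 mm above the foot's underside. A foot may be empty. At its -y end the board has a sloping label holder, 54 mm high. Slab x axes start parallel to the board's x.
- rack: blue base plate of the rack, 100 (x) by 216 (y) by 6 mm, fixed, origin at the centre of its underside; it carries the four grey slot blocks, and at its +y end a sloping label holder, 54 mm high.
- board_label (a point): centre of the yellow code label with black bars (70 by 54 mm) on the board's label holder; its z axis is the label's outward normal, which looks up at 45 degrees and toward the board's -x (the robot's side). 34 mm above the table.
- rack_label (a point): centre of the white code label with black bars (70 by 54 mm) on the rack's label holder; its z axis is the label's outward normal, which looks up at 45 degrees and toward the rack's -x (the robot's side). 34 mm above the table.
- scanner: loose pale grey pocket scanner, 110 mm long (x from -55 to +55), 36 mm wide (y), 36 mm high, about 160 g, lying on its flat underside on the table; origin at the centre of its underside; nose at +x with a dark red window, tail with a black band, orange button on top near the nose. The underside is flat from x = -55 to x = +29 mm.
- window (a point): centre of the scanner's red window, 44 mm ahead (x) of the scanner's origin and 11 mm above its underside; its z axis is the line of sight, which points forward and down at 45 degrees when the scanner lies level.
- stand: scanner stand, fixed: grey foot 110 by 80 by 8 mm, and on a post a black rubber ramp 96 mm long and 26 mm wide (narrower than the scanner, so that fingers pass on both sides) that rises toward the stand's +x at 0.35 rad (20 degrees); orange lip 12 mm high across its lower end. Origin at the centre under the foot.
- seat (a point): point on the ramp's top surface, 55 mm above the table, where the centre of the scanner's underside lies when its tail touches the orange lip; x axis uphill along the ramp, z axis square to the ramp, y level. The ramp runs from x = -58 to +38 mm of this point; the lip's face is at x = -57 mm.
- oil: small amber glass bottle, 36 mm diameter, 65 mm high; bystander, origin under its centre
- loupe: folded steel hand lens, 60 by 32 by 18 mm; bystander, origin under the lens
- specimen_box: open cardboard tray 100 by 70 by 35 mm; bystander, origin under its centre
- rock_chip: brown rock piece 45 mm, lying in the cardboard tray; bystander, origin under its centre
- puck_tin: round aluminium tin, 62 mm diameter, 23 mm high; bystander, origin under its centre
Things that resemble listed ones, but are neither listed nor needed, are in the scene too. What is shaped like the slab_thick but black or pink is not meant.

How it is judged:
By the outcome, as a careful person would: the job done as asked, in the order asked, and still so for the second after the job is handed in, with the robot touching nothing.
Of slab_thin1, slab_thin2, slab_medium, slab_thick only 3 to 4 are there at a start; the rules pass over those that are not, and their reading is None.
At some moment in a run one of scanner may be knocked a few centimetres aside while the robot is not near it.
It also fails if it takes over 200 s, if anything falls off the work surface, if the arm or the gripper's body presses on something with over 40 N, if the wrist force passes 120 N, or if a joint passes its speed limit or range.

## Robot

A 6-joint arm with a two-finger parallel gripper is mounted at the origin on the work surface. World frame = base frame: x ahead of the robot, y to its left, z up, the work surface at z = 0. Lengths are in m, angles in rad, forces in N, time in s.
With the tool pointing down it reaches from about 0.35 to 0.775 m from the base axis. Payload 7.3 kg.
Tool frame: the origin (TCP) lies on the centre line of the jaws, within the pads' length; the fingertips stand 11 mm ahead of it and the grasp point (between the pads) lies 8 mm behind it; y points along the fingers, z is the direction in which the jaws open and shut, and the axes are right-handed (so a half turn about y gives the same grasp; the last joint's range is limited). The gripper opens to 92 mm and grips with 3 to 60 N. Pads are 19 mm wide; open, the fingers measure 130 mm over their backs; the gripper's body (75 mm by 190 mm) begins 47 mm behind the grasp point.
Start: joints at [1.122, 0.342, 1.524, -0, 1.275, -0.146], TCP at [0.157, 0.501, 0.238] pointing down, gripper open.
Joint ranges: [-2.53, 2.53], [-0.77, 2.02], [0.04, 2.7], [-1, 4.14], [0.28, 2.66], [-3.11, 3.11]. Speed limits (rad/s): [2.57, 2.57, 3.14, 3.14, 3.14, 3.14].

## Interface

Orientations are given as [roll, pitch, yaw] about the fixed x, y, z axes, in that order (R = Rz(yaw) Ry(pitch) Rx(roll)).
In Python, from cell import robot, cams gives the robot as it stands.
- The arm moves only by the tool apply_moves, never from a script. Its argument "plan" is a list of rows, each a list of 7 numbers: the shift along the tool's x, y, z in m, then the turn, a rotation vector about the tool's x, y, z in degrees, then the gripper command: -1 is fully open, 1 is shut, values between are in proportion. A call has exactly 5 rows; each row is the pose to reach, as a shift and turn from the pose commanded when the call began, along the tool's axes at that moment; what a row does not reach only later rows make up. A row lasts 1/8 s, in which the tool goes at most 62.5 mm and 10.7 degrees, less where a joint would pass 70% of its speed; a pose out of reach is approached as far as the arm can. A call with a gripper value outside its range is refused whole. The fingers move at their own pace and stop on an object; "squeeze" is the grip in N (left out, the last holds). Time passes only in rows, so rows that repeat a pose let the fingers close, or fill a call up. It gives the time, the measured TCP pose, the force and the opening at its end, in the units of the state.
- robot.observe(): the state, without advancing time (a new reading comes with each control period).
- cams.read_camera(name): name is "side" or "top"; returns the picture (480x640x3 uint8, blue, green, red); there is no depth.
- cams.calibration(name): a dict with "fx", "fy", "cx", "cy" (pixels), "extrinsics" (4x4, takes a point from world to camera coordinates). Camera axes: x right, y up, looking along -z (the intrinsics and any distortion apply to the point x, -y, -z); pixel columns grow to the right and rows downward; lengths in m; the calibration is good to about 2 mm. A picture is of the moment at which its call begins. calibration takes no time and is no camera call.
- robot.hand_in(): hands the job in, once; it reports no verdict.
The state is a dict: "time": time; "qpos": joint angles; "qvel": joint speeds; "joint_efforts": joint torques, N m; "tool_pos": TCP position; "tool_rot": TCP orientation; "contact_force": force on the tool from outside, world axes, zero at the start; "torque": the same for the moment, N m; "opening": finger opening in m.
Only numpy, scipy, OpenCV 4.12 (cv2) and the standard library are available. Lean on these libraries where they do the work, as an engineer would, in place of code of your own. Each camera call takes 0.05 s, during which the arm holds its last target. There are 200 camera calls.

## Working session

There is one attempt and no reset: what is moved stays moved. The work goes in short steps, Python scripts to look and compute and a tool call to move; the robot and the scene stay as the last step left them, time stands still between calls to the robot, and variables do not carry over. Pictures are saved under pics/ and viewed, about 12 in all and at most 16, crops included, and the job is handed in when it is done.

Besides the shell and the picture viewer there is one more tool, called after "Call:" as a command line: name --pt "numbers of a row" for each row, then --argument value for the rest. apply_moves: Moves the arm, as the interface text tells. Its arguments: {"type":"object","properties":{"plan":{"type":"array","items":{"type":"array","items":{"type":"number"}}},"squeeze":{"type":"number"}},"required":["plan"]}

```bash
ls; mkdir -p pics
python3 - <<'E'
from cell import robot, cams
import cv2, numpy as np
s=robot.observe()
for k,v in s.items(): print(k,np.round(v,4))
for n in ("top","side"):
    im=cams.read_camera(n); cv2.imwrite(f"pics/{n}0.png",im)
    c=cams.calibration(n); print({k:(np.round(v,4).tolist()) for k,v in c.items()})
E
```

```text
pics
time 0.0
qpos [ 1.122   0.3427  1.525   0.      1.2754 -0.146 ]
qvel [ 0.0002  0.0003  0.0004 -0.001  -0.0001  0.002 ]
joint_efforts [ 1.20000e-03 -4.31244e+01 -2.44221e+01  7.18000e-02  5.60000e-02
 -1.00000e-04]
tool_pos [0.1564 0.5008 0.237 ]
tool_rot [-1.5723e+00  3.0000e-04 -3.0280e-01]
contact_force [0.0703 0.0848 0.7865]
torque [ 0.0058  0.0232 -0.0106]
opening 0.0918
{'fx': 614.577, 'fy': 614.577, 'cx': 327.5846, 'cy': 249.5478, 'extrinsics': [[-0.007, -1.0, 0.0049, 0.0331], [0.9771, -0.0058, 0.2127, -0.5431], [-0.2126, 0.0063, 0.9771, -1.5634], [0.0, 0.0, 0.0, 1.0]]}
{'fx': 476.5514, 'fy': 476.5514, 'cx': 319.8795, 'cy': 240.2274, 'extrinsics': [[0.9141, -0.405, 0.0204, -0.4742], [0.2288, 0.5566, 0.7986, -0.1916], [-0.3348, -0.7254, 0.6015, -0.9532], [0.0, 0.0, 0.0, 1.0]]}
```

View pics/top0.png

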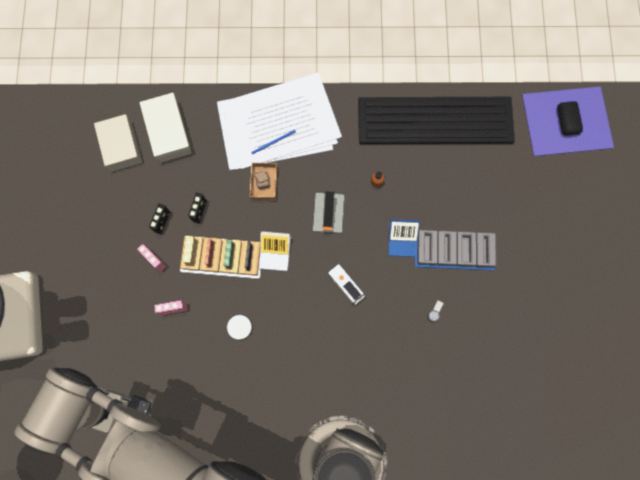

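View pics/side0.png

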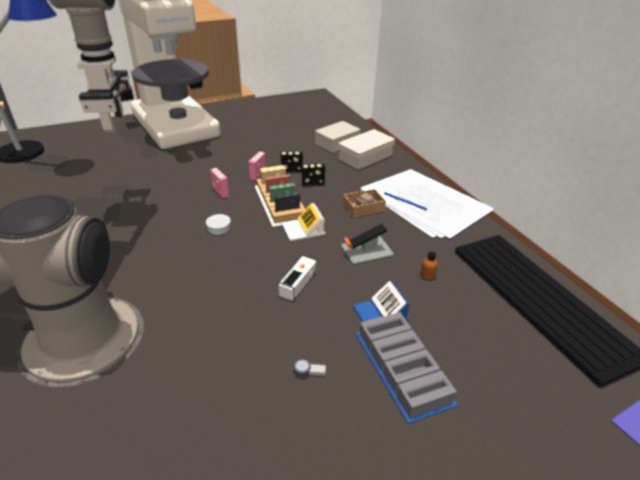

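The top view shows the board at about (222,257) with four slabs: sandy, brick, green and dark grey from left to right. The yellow label is at (275,245). The rack is at (456,250) with the white label at (404,232). The scanner is at (347,285) and the stand at (328,213).

Pink slabs at (152,257) and (171,308) and black slabs at (159,218) and (198,207) lie or stand outside the feet, so they are decoys. I'll confirm this in an enlarged crop.

```bash
cat > h.py <<'E'
from cell import robot, cams
import cv2, numpy as np
from scipy.spatial.transform import Rotation as R
C={n:cams.calibration(n) for n in("top","side")}
for c in C.values(): c["E"]=np.array(c["extrinsics"])
def ray(n,u,v):
    c=C[n];d=np.array([(u-c["cx"])/c["fx"],-(v-c["cy"])/c["fy"],-1.])
    A=c["E"][:3,:3];return -A.T@c["E"][:3,3],A.T@d
def onz(n,u,v,z):
    o,d=ray(n,u,v);return o+d*(z-o[2])/d[2]
def proj(n,p):
    c=C[n];q=c["E"][:3,:3]@np.asarray(p,float)+c["E"][:3,3]
    return np.array([c["cx"]+c["fx"]*q[0]/-q[2],c["cy"]-c["fy"]*q[1]/-q[2]])
def tri(a,b):
    (o1,d1),(o2,d2)=ray("top",*a),ray("side",*b)
    s=np.linalg.lstsq(np.c_[d1,-d2],o2-o1,rcond=None)[0]
    p,q=o1+d1*s[0],o2+d2*s[1];return (p+q)/2,np.linalg.norm(p-q)
def crop(im,x0,y0,x1,y1,k): return cv2.resize(im[y0:y1,x0:x1],None,fx=k,fy=k,interpolation=cv2.INTER_CUBIC)
E
python3 - <<'E'
from h import *
t=cv2.imread("pics/top0.png");s=cv2.imread("pics/side0.png")
a=crop(t,172,225,302,285,6);b=crop(t,380,213,510,273,5)
cv2.imwrite("pics/c1.png",np.vstack([crop(t,172,228,304,278,6),crop(t,378,218,510,268,6)]))
c=np.hstack([crop(t,300,185,376,310,4),crop(s,235,145,340,250,4)[:420]][:1]+[crop(s,240,145,356,270,4)])
cv2.imwrite("pics/c2.png",c);print(c.shape)
E
```

```text
(500, 768, 3)
```

View pics/c1.png

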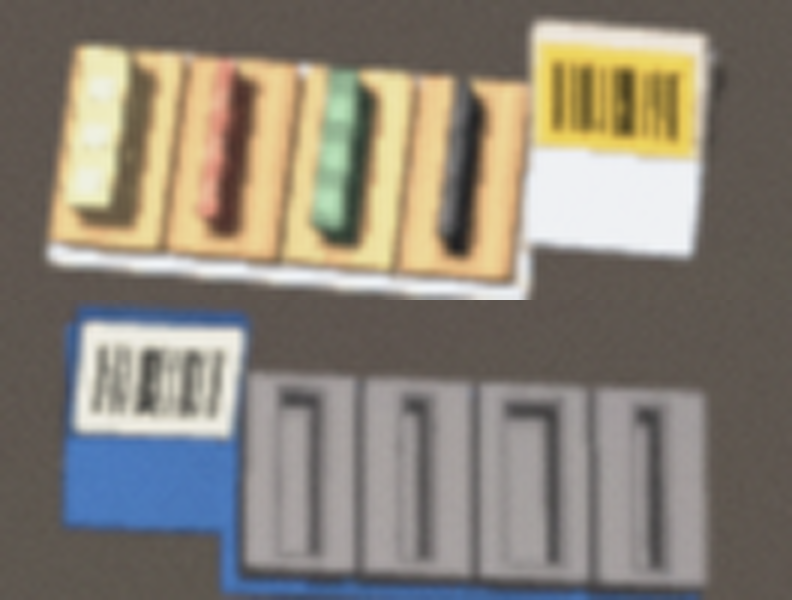

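View pics/c2.png

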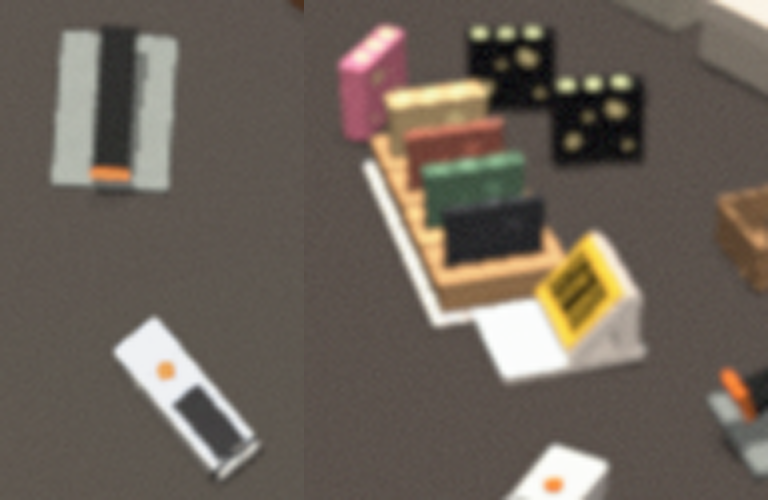

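The crops confirm it. The feet hold, from +y to −y, thick (sandy), thin2 (brick), medium (green) and thin1 (dark grey). The pink slab and the two black ones stand outside the feet, so they are decoys. The rack slots from +y to −y are medium, thin, thick, thin. The scanner's nose, with the orange button, points up and left. The stand's lip is at the bottom, so uphill is roughly +x.

Next I'll measure the poses.

```bash
cat >> h.py <<'E'
def edges(m):
    """trimmed line fits of the 4 sides of a blob -> pixel points (mid of each side) and slopes; order far(top),near,left,right"""
    ys,xs=np.nonzero(m);out={}
    for nm,a,b,f in(("far",xs,ys,np.min),("near",xs,ys,np.max),("left",ys,xs,np.min),("right",ys,xs,np.max)):
        lo,hi=np.percentile(a,[4,96]);k=np.arange(int(lo)+2,int(hi)-1)
        v=np.array([f(b[a==i]) if (a==i).any() else np.nan for i in k]);g=~np.isnan(v);k,v=k[g],v[g]
        for _ in range(6):
            p=np.polyfit(k,v,1);r=v-np.polyval(p,k);g=abs(r)<max(1.0,1.5*np.median(abs(r)));k,v=k[g],v[g]
        off=-.5 if f is np.min else .5
        p[1]+=off;out[nm]=(p,k.min(),k.max(),len(k))
    return out
def side3(n,e,nm,z):
    p,a,b,_=e[nm];P=[]
    for k in(a,b):
        v=np.polyval(p,k);P.append(onz(n,*((k,v) if nm in("far","near") else (v,k)),z))
    return np.array(P)
def big(m): 
    n,l,st,_=cv2.connectedComponentsWithStats(m.astype(np.uint8));return l==1+np.argmax(st[1:,4])
E
python3 - <<'E'
from h import *
t=cv2.imread("pics/top0.png");hsv=cv2.cvtColor(t,cv2.COLOR_BGR2HSV)
for u,v in((190,237),(212,272),(205,255),(250,273),(422,250),(445,250),(440,264),(200,243),(228,255),(347,275),(300,260),(320,225),(345,213)): print((u,v),hsv[v,u],end=' ')
print()
H,S,V=[hsv[...,i].astype(int) for i in range(3)]
roi=lambda x0,y0,x1,y1:np.pad(np.ones((y1-y0,x1-x0),bool),((y0,480-y1),(x0,640-x1)))
wood=(H>8)&(H<30)&(S>60)&(V>150)&roi(175,225,264,285)
wood=big(cv2.morphologyEx(wood.astype(np.uint8),cv2.MORPH_CLOSE,np.ones((9,9))))
grey=(S<60)&(V>115)&roi(416,222,505,275)
grey=big(cv2.morphologyEx(grey.astype(np.uint8),cv2.MORPH_CLOSE,np.ones((9,9))))
for nm,m,zt,vis in(("board",wood,.030,"right"),("rack",grey,.038,"left")):
    e=edges(m)
    for s in("far","near","left","right"):
        for z in (zt,.006):
            P=side3("top",e,s,z);d=P[1]-P[0];mid=P.mean(0)
            print(nm,s,z,"mid",np.round(mid[:2]*1e3,1),"ends",np.round(P[:,:2]*1e3,1).tolist(),"ang",round(np.degrees(np.arctan2(d[1],d[0])),2),e[s][3])
vis=t.copy();
for m,c in((wood,(0,255,0)),(grey,(0,0,255))):
    cs,_=cv2.findContours(m.astype(np.uint8),0,1);cv2.drawContours(vis,cs,-1,c,1)
cv2.imwrite("pics/m.png",np.vstack([crop(vis,172,228,304,278,6),crop(vis,378,218,510,268,6)]))
E
```

```text
(190, 237) [ 27  59 233] (212, 272) [113   5 226] (205, 255) [ 17 100 229] (250, 273) [ 17 106 221] (422, 250) [  8  12 167] (445, 250) [ 10  10 155] (440, 264) [120  17  75] (200, 243) [ 23  90 233] (228, 255) [ 59  47 211] (347, 275) [  0   0 224] (300, 260) [16 35 94] (320, 225) [ 43  13 183] (345, 213) [13 38 94] 
board far 0.03 mid [583.  316.5] ends [[591.5, 408.3], [574.4, 224.7]] ang -95.33 69
board far 0.006 mid [588.7 320.6] ends [[597.4, 413.7], [580.0, 227.4]] ang -95.33 69
board near 0.03 mid [491.1 313.7] ends [[499.3, 404.4], [482.8, 223.0]] ang -95.18 69
board near 0.006 mid [495.4 317.8] ends [[503.7, 409.8], [487.1, 225.8]] ang -95.18 69
board left 0.03 mid [539.8 421.6] ends [[575.3, 418.2], [504.2, 425.0]] ang 174.51 27
board left 0.006 mid [544.8 427.3] ends [[580.9, 423.8], [508.7, 430.7]] ang 174.51 27
board right 0.03 mid [537.1 209.5] ends [[574.0, 200.6], [500.2, 218.3]] ang 166.51 18
board right 0.006 mid [542.2 212. ] ends [[579.6, 203.0], [504.7, 221.0]] ang 166.51 18
rack far 0.038 mid [ 596.9 -316.7] ends [[601.7, -225.3], [592.1, -408.2]] ang -92.99 69
rack far 0.006 mid [ 604.8 -323.8] ends [[609.7, -230.6], [600.0, -417.1]] ang -92.99 69
rack near 0.038 mid [ 507.5 -312.1] ends [[511.8, -221.7], [503.3, -402.5]] ang -92.68 69
rack near 0.006 mid [ 513.7 -319.1] ends [[518.0, -226.9], [509.4, -411.4]] ang -92.68 69
rack left 0.038 mid [ 553.4 -211. ] ends [[589.1, -207.3], [517.7, -214.6]] ang -174.2 18
rack left 0.006 mid [ 560.5 -216. ] ends [[596.9, -212.3], [524.1, -219.7]] ang -174.2 18
rack right 0.038 mid [ 552.2 -420.4] ends [[587.8, -422.7], [516.5, -418.1]] ang 176.27 27
rack right 0.006 mid [ 559.2 -429.6] ends [[595.6, -432.0], [522.8, -427.2]] ang 176.27 27
```

View pics/m.png

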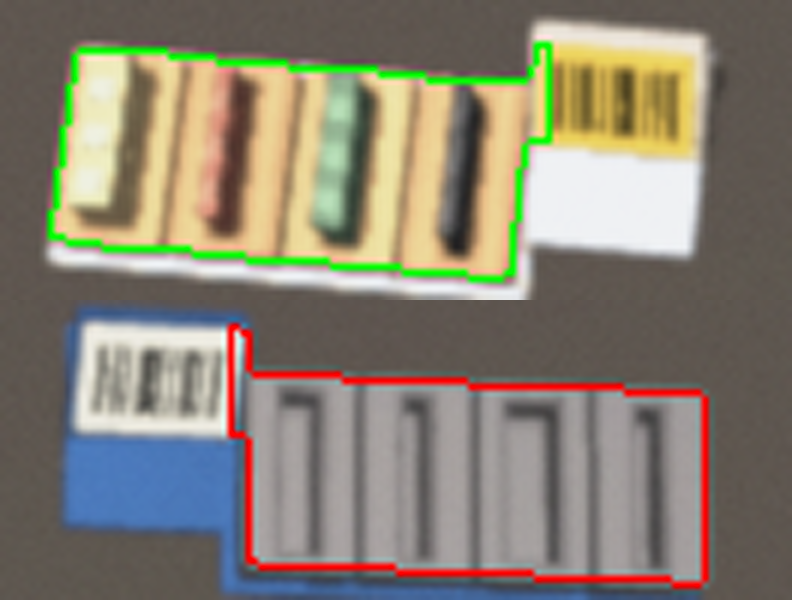

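The contours sit on the feet and on the grey block tops. The spans come out at 87.4 and 89.5 against 88, and 203.8 against 204, so the fits are consistent. I'll check the derived poses by overlaying predicted points, and measure the stand and labels in the same script.

```bash
cat >> h.py <<'E'
BO=np.array([.5394,.3192]);BY=np.radians(-5.25);RO=np.array([.5520,-.3183]);RY=np.radians(-2.85)
def loc(o,y,p): 
    c,s=np.cos(y),np.sin(y);return np.array([o[0]+c*p[0]-s*p[1],o[1]+s*p[0]+c*p[1],p[2]])
E
python3 - <<'E'
from h import *
t=cv2.imread("pics/top0.png");s=cv2.imread("pics/side0.png")
K=6
def draw(im,n,pts,x0,y0,col):
    q=np.array([(proj(n,p)+.5-np.array([x0,y0]))*K for p in pts]);cv2.polylines(im,[np.int32(q*16)],True,col,1,cv2.LINE_AA,4)
def job(im,n,x0,y0,x1,y1):
    c=crop(im,x0,y0,x1,y1,K)
    for y,w in((.078,.020),(.026,.008),(-.026,.014),(-.078,.008)):
        draw(c,n,[loc(BO,BY,(a*.035,y+b*w/2,.072)) for a,b in((-1,-1),(1,-1),(1,1),(-1,1))],x0,y0,(255,0,255))
    for y,w in((.078,.017),(.026,.011),(-.026,.023),(-.078,.011)):
        draw(c,n,[loc(RO,RY,(a*.0365,y+b*w/2,.038)) for a,b in((-1,-1),(1,-1),(1,1),(-1,1))],x0,y0,(0,0,255))
    return c
A=np.vstack([job(t,"top",180,228,268,278),job(t,"top",412,222,500,272)])
B=np.vstack([job(s,"side",255,160,310,223),job(s,"side",355,310,455,347)[:, :330]])
B=np.vstack([job(s,"side",252,160,310,223)])
B=cv2.copyMakeBorder(B,0,max(0,600-B.shape[0]),0,0,0)
print(A.shape,B.shape)
cv2.imwrite("pics/ov.png",np.hstack([A[:600],B[:600]])[:, :900])
hsv=cv2.cvtColor(t,cv2.COLOR_BGR2HSV);hs=cv2.cvtColor(s,cv2.COLOR_BGR2HSV)
def blobs(h,lo,hi,x0,y0,x1,y1,mn=8):
    m=cv2.inRange(h,lo,hi);k=np.zeros_like(m);k[y0:y1,x0:x1]=m[y0:y1,x0:x1]
    n,l,st,ce=cv2.connectedComponentsWithStats(k);return [(st[i,4],np.round(ce[i],2),cv2.minAreaRect(np.argwhere(l==i)[:,::-1].astype(np.float32))) for i in range(1,n) if st[i,4]>=mn]
for nm,h,n,b in(("lip top",hsv,0,(315,220,345,235)),("lip side",hs,0,(340,232,362,252))):
    print(nm,blobs(h,(3,110,110),(22,255,255),*b))
print("ramp top",blobs(hsv,(0,0,0),(180,255,60),318,188,342,228,30))
print("foot top",blobs(hsv,(20,5,120),(70,60,230),300,185,350,240,30))
print("yel top",blobs(hsv,(18,120,120),(35,255,255),255,228,295,260,30))
E
```

```text
(600, 528, 3) (600, 348, 3)
lip top [(np.int32(30), array([326.93, 227.7 ]), ((327.0, 227.5), (3.0, 8.0), 90.0))]
lip side [(np.int32(57), array([347.95, 242.26]), ((348.5768737792969, 242.61537170410156), (14.42220401763916, 4.714951515197754), 56.30992889404297))]
ramp top [(np.int32(250), array([328.43, 208.72]), ((328.4669189453125, 208.52919006347656), (7.360637664794922, 33.43476867675781), 3.5763344764709473))]
foot top [(np.int32(372), array([318.37, 211.65]), ((318.2969665527344, 211.3426513671875), (10.18832778930664, 38.972137451171875), 4.085616588592529)), (np.int32(364), array([338.4 , 212.82]), ((338.4439697265625, 212.5694580078125), (10.136394500732422, 39.010841369628906), 2.045408248901367))]
yel top [(np.int32(377), array([274.16, 244.31]), ((274.05517578125, 244.33795166015625), (25.079736709594727, 16.110824584960938), 4.763641834259033))]
```

```bash
python3 -c "
import cv2;a=cv2.imread('pics/ov.png');print(a.shape);cv2.imwrite('pics/ov2.png',a[:600,:800])"
```

```text
(600, 876, 3)
```

View pics/ov2.png

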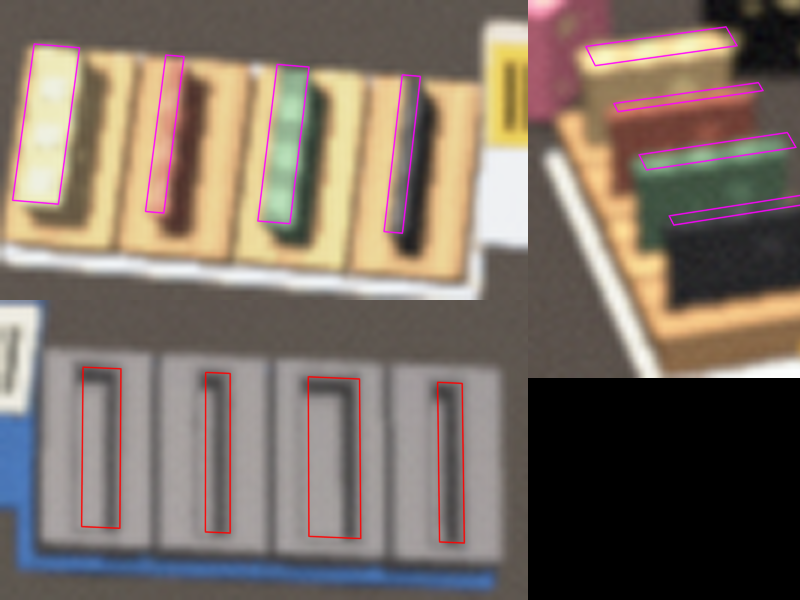

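The overlay shows predicted slab tops and slot mouths within about 1 px of the image, for example thin1's top at (247,253) and the last thin slot at (487,252). That's good enough to act on. I'll write a helper that turns targets into tool-frame shifts.

```bash
cat >> h.py <<'E'
def Rt(yaw,tilt=0):
    "tool: x along yaw heading, y down; tilt>0 (rad) lifts tool x (nose up)"
    return R.from_euler("z",yaw)*R.from_euler("y",-tilt)*R.from_euler("x",-np.pi/2)
def need(pos,yaw,tilt=0,base=None):
    s=robot.observe();p,r=base if base else (np.array(s["tool_pos"]),R.from_euler("xyz",s["tool_rot"]))
    g=Rt(yaw,tilt)
    print("shift",np.round(r.inv().apply(np.array(pos)-p),4),"turn",np.round((r.inv()*g).as_rotvec(degrees=True),2))
    return np.array(pos),g
SL=dict(thick=.078,thin2=.026,medium=-.026,thin1=-.078);ST=dict(medium=.078,thin2=.026,thick=-.026,thin1=-.078)
def slab(n,z): return loc(BO,BY,(0,SL[n],z))
def slot(n,z): return loc(RO,RY,(0,ST[n],z))
E
python3 -c "
from h import *
need(slab('thin1',.16),BY)"
```

```text
shift [ 0.4361  0.0772 -0.1353] turn [  0.08 -12.1   -0.02]
```

Call:
apply_moves --pt "0.087 0.015 -0.027 0 -3 0 0.35" --pt "0.174 0.03 -0.054 0 -6 0 0.35" --pt "0.26 0.045 -0.081 0 -9 0 0.35" --pt "0.348 0.06 -0.108 0 -12.1 0 0.35" --pt "0.436 0.077 -0.135 0 -12.1 0 0.35"

```text
time: 0.72
tool_pos: [0.4117, 0.3248, 0.1859]
tool_rot: [-1.571, 0.0, -0.091]
contact_force: [0.2, 1.6, 0.2]
opening: 0.0466
```

```bash
python3 -c "
from h import *
need(slab('thin1',.16),BY)"
```

```text
shift [ 0.1277  0.0259 -0.0719] turn [-0.    0.03 -0.01]
```

Call:
apply_moves --pt "0.043 0.009 -0.024 0 0 0 0.35" --pt "0.085 0.017 -0.048 0 0 0 0.35" --pt "0.128 0.026 -0.072 0 0 0 0.35" --pt "0.128 0.026 -0.072 0 0 0 0.35" --pt "0.128 0.026 -0.072 0 0 0 0.35" --squeeze 25

```text
time: 1.35
tool_pos: [0.5306, 0.2428, 0.1599]
tool_rot: [-1.571, 0.001, -0.092]
contact_force: [0.5, 0.3, 0.0]
opening: 0.03
```

```bash
python3 -c "
from h import *
need(slab('thin1',.054),BY);print(robot.observe()['tool_pos'],robot.observe()['opening'])"
```

```text
shift [ 0.0019  0.1059 -0.0011] turn [ 0.01 -0.03 -0.08]
[0.53057824 0.24278191 0.15991822] 0.029993827968389324
```

Call:
apply_moves --pt "0.002 0.05 -0.001 0 0 0 0.35" --pt "0.002 0.085 -0.001 0 0 0 0.35" --pt "0.002 0.106 -0.001 0 0 0 0.35" --pt "0.002 0.106 -0.001 0 0 0 0.35" --pt "0.002 0.106 -0.001 0 0 0 0.35"

```text
time: 1.98
tool_pos: [0.5333, 0.2425, 0.0557]
tool_rot: [-1.57, -0.002, -0.09]
contact_force: [-0.2, -1.0, 0.0]
opening: 0.0297
```

Call:
apply_moves --pt "0 0 0 0 0 0 0.6" --pt "0 0 0 0 0 0 0.8" --pt "0 0 0 0 0 0 1" --pt "0 0 0 0 0 0 1" --pt "0 0 0 0 0 0 1" --squeeze 20

```text
time: 2.6
tool_pos: [0.5333, 0.2416, 0.055]
tool_rot: [-1.57, -0.001, -0.092]
contact_force: [-1.3, 0.0, 5.5]
opening: 0.0078
```

Call:
apply_moves --pt "0 -0.015 0 0 0 0 1" --pt "0 -0.04 0 0 0 0 1" --pt "0 -0.08 0 0 0 0 1" --pt "0 -0.12 0 0 0 0 1" --pt "0 -0.12 0 0 0 0 1"

```text
time: 3.22
tool_pos: [0.5348, 0.2421, 0.1785]
tool_rot: [-1.568, -0.007, -0.092]
contact_force: [0.8, -0.0, -0.3]
opening: 0.008
```

```bash
python3 -c "
from h import *
s=robot.observe();print(s['tool_pos'],s['opening'],s['contact_force'])
need(slot('thin1',.17),RY)
t=cams.read_camera('top');cv2.imwrite('pics/t1.png',t)"
```

```text
[0.53484997 0.24214224 0.1784805 ] 0.007994616517564742 [ 0.83219264 -0.03493476 -0.26275764]
shift [ 0.0715  0.0071 -0.6345] turn [-0.16 -2.4   0.4 ]
```

Call:
apply_moves --pt "0.006 0 -0.06 0 -0.5 0 1" --pt "0.012 0 -0.12 0 -1 0 1" --pt "0.02 0 -0.18 0 -1.5 0 1" --pt "0.027 0 -0.24 0 -2 0 1" --pt "0.034 0 -0.3 0 -2.4 0 1"

```text
time: 3.9
tool_pos: [0.5385, -0.062, 0.1731]
tool_rot: [-1.57, 0.002, -0.049]
contact_force: [0.7, -0.1, -1.5]
opening: 0.0078
```

Call:
apply_moves --pt "0.006 0 -0.06 0 0 0 1" --pt "0.012 0 -0.12 0 0 0 1" --pt "0.018 0 -0.18 0 0 0 1" --pt "0.022 0 -0.24 0 0 0 1" --pt "0.023 0 -0.3 0 0 0 1"

```text
time: 4.53
tool_pos: [0.5468, -0.3625, 0.1726]
tool_rot: [-1.569, 0.002, -0.05]
contact_force: [2.1, -0.7, -1.5]
opening: 0.008
```

```bash
python3 -c "
from h import *
need(slot('thin1',.17),RY)"
```

```text
shift [ 0.003   0.0025 -0.0336] turn [-0.12 -0.   -0.12]
```

Call:
apply_moves --pt "0.003 0.0 -0.03 0 0 0 1" --pt "0.003 0.03 -0.03 0 0 0 1" --pt "0.003 0.065 -0.03 0 0 0 1" --pt "0.003 0.065 -0.03 0 0 0 1" --pt "0.003 0.065 -0.03 0 0 0 1"

```text
time: 5.15
tool_pos: [0.5494, -0.3912, 0.1099]
tool_rot: [-1.571, -0.0, -0.05]
contact_force: [0.5, -0.4, -0.8]
opening: 0.0079
```

Run:
```python
from h import *
need(slot('thin1',.055),RY)
s=robot.observe();print(s['tool_pos'],s['contact_force'])
t=cams.read_camera('top');sd=cams.read_camera('side')
cv2.imwrite('pics/t2.png',np.hstack([crop(t,430,200,520,290,4),crop(sd,340,280,440,420,4)[:360]]))
```

```text
shift [-0.001   0.0549 -0.005 ] turn [0.01 0.01 0.02]
[ 0.54936244 -0.39124732  0.10989288] [ 0.49980109 -0.37137778 -0.78196998]
```

View pics/t2.png

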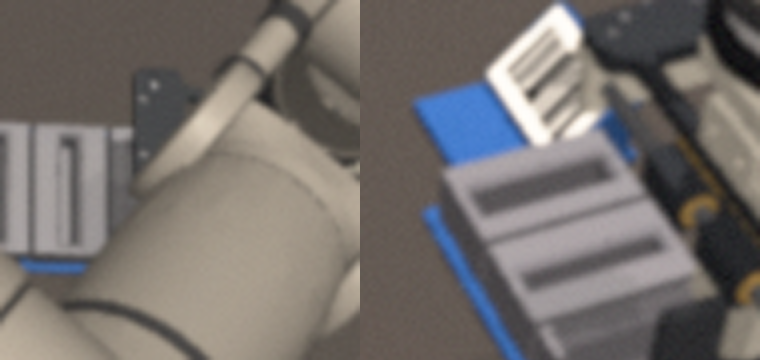

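The gripper hides the slot in both views, so I'll rely on the numbers and the force reading: correct sideways, then descend gently.

Call:
apply_moves --pt "-0.001 0.0 -0.005 0 0 0 1" --pt "-0.001 0.01 -0.005 0 0 0 1" --pt "-0.001 0.02 -0.005 0 0 0 1" --pt "-0.001 0.03 -0.005 0 0 0 1" --pt "-0.001 0.03 -0.005 0 0 0 1"

```text
time: 5.88
tool_pos: [0.5487, -0.3955, 0.0796]
tool_rot: [-1.57, -0.002, -0.049]
contact_force: [3.0, 1.7, 4.0]
opening: 0.0079
```

```bash
python3 -c "
from h import *
need(slot('thin1',.055),RY)
s=robot.observe();print(s['tool_pos'],s['contact_force'],s['torque'])"
```

```text
shift [-0.0006  0.0246 -0.0007] turn [-0.03  0.02  0.1 ]
[ 0.54873733 -0.39552067  0.07964246] [2.95102008 1.68259327 3.96608954] [ 0.49586692 -0.13373223  0.05744601]
```

Call:
apply_moves --pt "0.001 0.0 0.001 0 0 0 1" --pt "0.001 0.005 0.001 0 0 0 1" --pt "0.001 0.01 0.001 0 0 0 1" --pt "0.001 0.015 0.001 0 0 0 1" --pt "0.001 0.015 0.001 0 0 0 1"

```text
time: 6.5
tool_pos: [0.5539, -0.3955, 0.0677]
tool_rot: [-1.575, -0.011, -0.049]
contact_force: [12.2, 4.0, 11.8]
opening: 0.0081
```

```bash
python3 -c "
from h import *
need(slot('thin1',.055),RY)
s=robot.observe();print(s['tool_pos'],s['contact_force'],s['torque'])"
```

```text
shift [-0.0058  0.0126 -0.0009] turn [0.22 0.03 0.65]
[ 0.5538564  -0.39553784  0.06769846] [12.20558711  3.97337958 11.77110352] [ 0.75075236 -1.83032853  0.06369559]
```

Call:
apply_moves --pt "0.003 0.0 0.001 0 0 0 1" --pt "0.005 0.0 0.001 0 0 0 1" --pt "0.005 0.0 0.0015 0 0 0 1" --pt "0.005 0.0 0.0015 0 0 0 1" --pt "0.005 0.0 0.0015 0 0 0 1"

```text
time: 7.12
tool_pos: [0.5556, -0.3954, 0.066]
tool_rot: [-1.575, -0.005, -0.05]
contact_force: [4.3, -2.7, 6.9]
opening: 0.0078
```

Run:
```python
from h import *
need(slot('thin1',.055),RY)
s=robot.observe();print(s['tool_pos'],s['contact_force'],s['torque'],s['opening'])
sd=cams.read_camera('side')
cv2.imwrite('pics/t3.png',crop(sd,340,280,480,420,5))
```

```text
shift [-0.0074  0.0109 -0.0011] turn [0.22 0.01 0.26]
[ 0.55556852 -0.3954379   0.06595732] [ 4.30238912 -2.70574986  6.9447223 ] [-0.40509935 -0.1921922   0.08740424] 0.007843661984651307
```

View pics/t3.png

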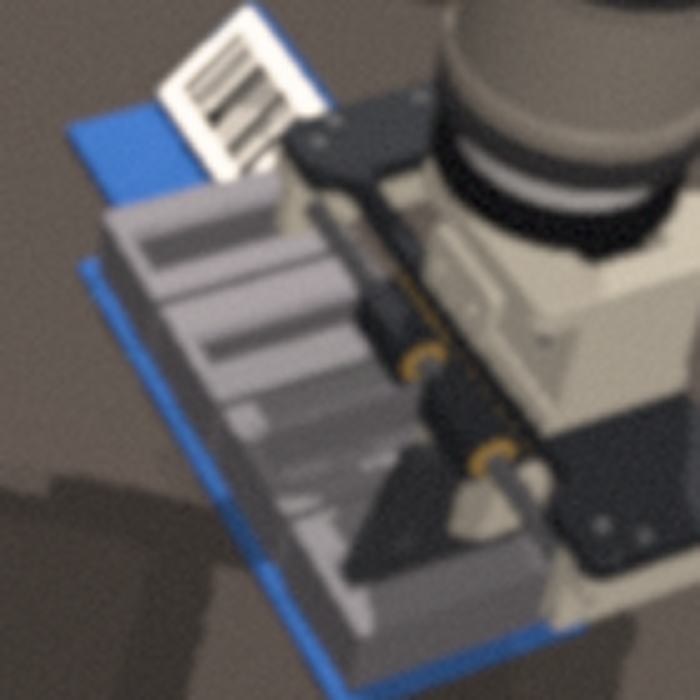

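The side crop hints that the slab may be pitched in the grip: its near edge leans around crop (380,510). I'll lift it clear and look before forcing anything.

Call:
apply_moves --pt "0 -0.01 0 0 0 0 1" --pt "0 -0.03 0 0 0 0 1" --pt "0 -0.06 0 0 0 0 1" --pt "0 -0.06 0 0 0 0 1" --pt "0 -0.06 0 0 0 0 1"

```text
time: 7.8
tool_pos: [0.5533, -0.3934, 0.1231]
tool_rot: [-1.569, 0.002, -0.05]
contact_force: [0.3, 1.0, -2.1]
opening: 0.0081
```

Run:
```python
from h import *
s=robot.observe();print(s['tool_pos'],s['tool_rot'],s['contact_force'],s['torque'],s['opening'])
sd=cams.read_camera('side');cv2.imwrite('pics/side4.png',sd)
cv2.imwrite('pics/t4.png',crop(sd,360,270,460,400,5))
p=np.array(s['tool_pos'])
for a in(-1,1):
  for z in(-.045,.017): print(a,z,(proj('side',p+[a*.035,-.004,z])-[360,270])*5)
```

```text
[ 0.55332725 -0.3933777   0.12305026] [-1.56930061  0.00175385 -0.04977917] [ 0.3348276   1.02697103 -2.13336538] [ 0.04269895  0.00577344 -0.00275524] 0.00806472168265298
-1 -0.045 [287.39342387 549.11730225]
-1 0.017 [315.52051395 427.19777772]
1 -0.045 [460.44249955 482.22370725]
1 0.017 [496.01997391 360.77073845]
```

View pics/t4.png

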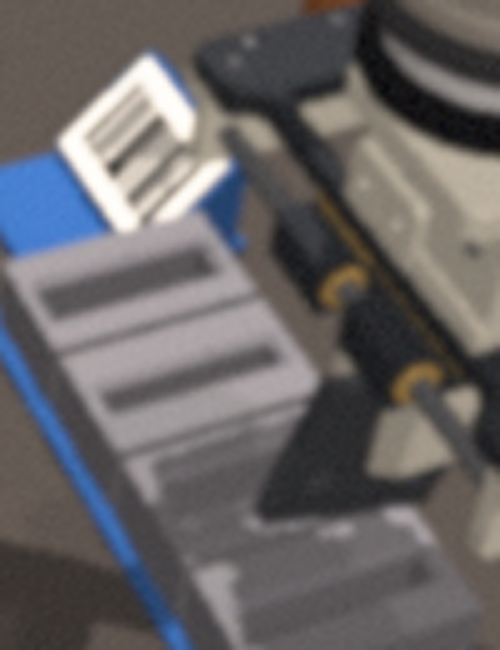

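The slab's bottom edge runs from crop (265,515) to (435,500), while an upright one would run from (287,549) to (460,482). So it has pitched about 10–20° with the −x end up, because that end landed on the slot's end wall. I'll cast these corners, and the slot ends seen by the side camera, to find the x offset.

Run:
```python
from h import *
s=robot.observe();p=np.array(s['tool_pos']);yaw=RY
xr=np.array([np.cos(yaw),np.sin(yaw),0]);yr=np.array([-np.sin(yaw),np.cos(yaw),0])
def onface(u,v,off):
    o,d=ray("side",u,v);q=p+yr*off;k=yr@(q-o)/(yr@d);r=o+k*d-p;return np.round([r@xr*1e3,r[2]*1e3],1)
f=lambda a,b:(360+a/5-.4,270+b/5-.4)
print("corners rel TCP (x,z): -x bot",onface(*f(265,515),-.004),"-x top",onface(*f(320,378),-.004),"bot far",onface(*f(435,500),-.004))
# side camera rack check: blocks' top corners (z .038): expected vs picture
def sp(x,y,z):return np.round((proj("side",loc(RO,RY,(x,y,z)))-[360,270])*5+2,0)
for nm,q in dict(NW=(-.044,.102,.038),NE=(.044,.102,.038),b12w=(-.044,.05,.038),b23w=(-.044,-.002,.038),b12e=(.044,.052,.038),s1nw=(-.0365,.0865,.038),s1ne=(.0365,.0865,.038),s2w=(-.0365,.0205,.038),s2e=(.0365,.0205,.038),s4e=(.0365,-.0835,.038),labelc=(-.0,.0,0)).items(): print(nm,sp(*q),end="; ")
```

```text
corners rel TCP (x,z): -x bot [-46.3 -22.6] -x top [-36.6  40.5] bot far [ 23.5 -45.9]
NW [  9. 264.]; NE [204. 209.]; b12w [ 66. 358.]; b23w [129. 462.]; b12e [266. 296.]; s1nw [ 43. 286.]; s1ne [206. 240.]; s2w [120. 410.]; s2e [290. 359.]; s4e [442. 574.]; labelc [220. 490.];
```

Call:
apply_moves --pt "0 0 0 0 0 -5 1" --pt "0 0 0 0 0 -10 1" --pt "0 0 0 0 0 -13 1" --pt "0 0 0 0 0 -13 1" --pt "0 0 0 0 0 -13 1" --squeeze 40

```text
time: 8.48
tool_pos: [0.5539, -0.3938, 0.1237]
tool_rot: [-1.57, -0.225, -0.05]
contact_force: [0.0, 0.2, 0.0]
opening: 0.0079
```

Run:
```python
from h import *
s=robot.observe();print(s['tool_pos'],s['tool_rot'],s['opening'])
sd=cams.read_camera('side');cv2.imwrite('pics/side5.png',sd)
c=crop(sd,380,290,460,390,7);c=np.clip(c.astype(float)*1.6,0,255).astype(np.uint8)
cv2.imwrite('pics/t5.png',c[:600])
```

```text
[ 0.55387873 -0.39377177  0.12365866] [-1.56999904 -0.2252671  -0.04988803] 0.007901638638720385
```

View pics/t5.png

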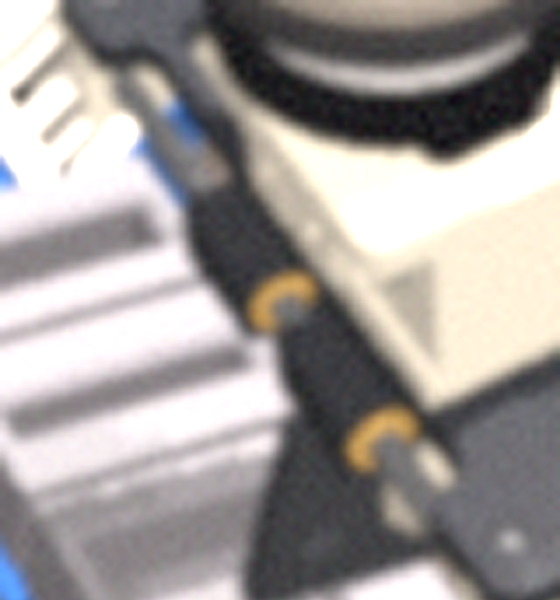

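Run:
```python
from h import *
s=robot.observe();p=np.array(s['tool_pos']);yaw=RY
xr=np.array([np.cos(yaw),np.sin(yaw),0]);yr=np.array([-np.sin(yaw),np.cos(yaw),0])
def onface(u,v,off=-.004):
    o,d=ray("side",u,v);q=p+yr*off;k=yr@(q-o)/(yr@d);r=o+k*d-p;return np.array([r@xr*1e3,r[2]*1e3])
g=cv2.cvtColor(cv2.imread("pics/side5.png"),cv2.COLOR_BGR2GRAY).astype(float)
g=cv2.GaussianBlur(g,(3,3),.6)
# left edge: per row, strongest bright->dark going right ; bottom edge: per column, strongest dark->bright going down
def sub(a,i):
    d=a[i-1],a[i],a[i+1];den=d[0]-2*d[1]+d[2];return i+(0.5*(d[0]-d[2])/den if abs(den)>1e-6 else 0)
L=[]
for r in range(354,373):
    gr=-(g[r,2:]-g[r,:-2])/2;x=410+np.argmax(gr[410:426]);L.append((sub(gr,x)+1,r))
B=[]
for c in range(419,440):
    gr=(g[2:,c]-g[:-2,c])/2;y=362+np.argmax(gr[362:380]);B.append((c,sub(gr,y)+1))
for nm,E in(("left",L),("bot",B)):
    P=np.array([onface(*e) for e in E]);print(nm,np.round(P,0).astype(int).tolist())
```

```text
left [[-43, 21], [-43, 19], [-44, 17], [-44, 14], [-44, 12], [-44, 9], [-44, 7], [-44, 5], [-44, 2], [-44, 0], [-45, -3], [-45, -5], [-45, -8], [-45, -10], [-45, -13], [-45, -15], [-45, -18], [-45, -20], [-45, -23]]
bot [[-33, -41], [-31, -40], [-29, -39], [-27, -38], [-25, -39], [-23, -39], [-21, -40], [-19, -40], [-18, -39], [-16, -39], [-14, -39], [-12, -40], [-10, -40], [-8, -40], [-6, -40], [-4, -40], [-2, -40], [0, -40], [2, -40], [4, -40], [6, -40]]
```

The slab is now level: left edge vertical within 2°, bottom edge flat. Its centre sits 9.5 mm behind the TCP in x and its underside is 40 mm below it. I'll descend with that offset.

Run:
```python
from h import *
s=robot.observe();y,t=s['tool_rot'][2],-s['tool_rot'][1]
for z in (.085,.072,.058): need((.557,-.3957,z),y,t)
```

```text
shift [-0.0058  0.0385 -0.0018] turn [-0.03 -0.   -0.  ]
shift [-0.0088  0.0512 -0.0018] turn [-0.03 -0.   -0.  ]
shift [-0.0119  0.0648 -0.0018] turn [-0.03 -0.   -0.  ]
```

Call:
apply_moves --pt "-0.003 0.018 -0.002 0 0 0 1" --pt "-0.006 0.0385 -0.002 0 0 0 1" --pt "-0.006 0.0385 -0.002 0 0 0 1" --pt "-0.0075 0.045 -0.002 0 0 0 1" --pt "-0.0088 0.0512 -0.002 0 0 0 1"

```text
time: 9.15
tool_pos: [0.5573, -0.3968, 0.0773]
tool_rot: [-1.573, -0.23, -0.048]
contact_force: [-22.7, 11.1, 46.6]
opening: 0.0075
```

Run:
```python
from h import *
s=robot.observe();y,t=s['tool_rot'][2],-s['tool_rot'][1]
print(s['tool_pos'],s['tool_rot'],s['contact_force'])
for z in (.072,.058): need((.557,-.3957,z),y,t)
```

```text
[ 0.55726452 -0.39676696  0.07733734] [-1.57307163 -0.22992676 -0.04839558] [-22.68138183  11.14338536  46.56246513]
shift [-0.0015  0.0051  0.0011] turn [0.13 0.   0.  ]
shift [-0.0047  0.0188  0.0011] turn [0.13 0.   0.  ]
```

Call:
apply_moves --pt "0.001 -0.008 0 0 0 0 1" --pt "0.003 -0.02 0 0 0 0 1" --pt "0.003 -0.02 0 0 0 0 1" --pt "0.003 -0.02 0 0 0 0 1" --pt "0.003 -0.02 0 0 0 0 1"

```text
time: 9.78
tool_pos: [0.555, -0.3957, 0.0919]
tool_rot: [-1.57, -0.226, -0.05]
contact_force: [0.3, -1.3, -0.5]
opening: 0.008
```

Run:
```python
from h import *
s=robot.observe();y,t=s['tool_rot'][2],-s['tool_rot'][1]
print(s['tool_pos'],s['tool_rot'],s['contact_force'])
sd=cams.read_camera('side');cv2.imwrite('pics/side6.png',sd)
K=7;x0,y0=370,300
c=crop(sd,x0,y0,465,385,K);c=np.clip(c.astype(float)*1.5,0,255).astype(np.uint8)
def P(p): return np.int32(((proj("side",p)+.5)-[x0,y0])*K)
for w,l,z in((.0055,.0365,.038),(.0085,.0395,.038)):
    q=[P(loc(RO,RY,(a*l,-.078+b*w,z))) for a,b in((-1,-1),(1,-1),(1,1),(-1,1))];cv2.polylines(c,[np.array(q)],True,(0,0,255),1,cv2.LINE_AA)
p=np.array(s['tool_pos']);yr=np.array([-np.sin(RY),np.cos(RY),0]);xr=np.array([np.cos(RY),np.sin(RY),0])
q=[P(p+xr*(a*.035-.0095)-yr*.004+[0,0,z]) for a,z in((-1,-.04),(1,-.04),(1,.022),(-1,.022))];cv2.polylines(c,[np.array(q)],True,(255,0,255),1,cv2.LINE_AA)
print(c.shape);cv2.imwrite('pics/t6.png',c)
```

```text
[ 0.55503129 -0.39573534  0.09194758] [-1.56994975 -0.22612281 -0.04987095] [ 0.28803708 -1.26315502 -0.53248656]
(595, 665, 3)
```

View pics/t6.png

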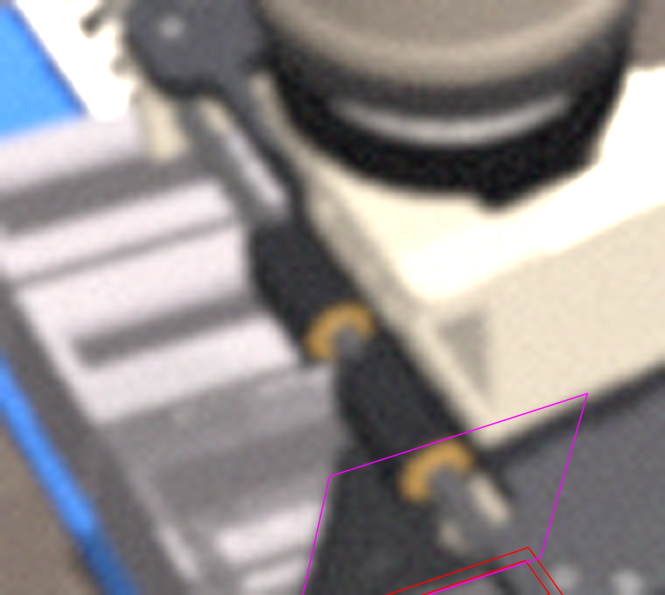

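Run:
```python
from h import *
from scipy.ndimage import map_coordinates as mc
G={n:cv2.cvtColor(cv2.imread(f"pics/{n}0.png"),cv2.COLOR_BGR2GRAY).astype(float) for n in("top","side")}
def prof(n,o,y,yl,z,xs,w=.002,ax=0):
    P=[]
    for x in xs:
        v=[]
        for d in(-w,0,w):
            q=proj(n,loc(o,y,(x,yl+d,z) if ax==0 else (yl+d,x,z)));v.append(mc(G[n],[[q[1]],[q[0]]],order=1)[0])
        P.append(np.mean(v))
    return np.array(P)
xs=np.arange(-.052,.0521,.002)
np.set_printoptions(linewidth=250)
print((xs*1e3).astype(int))
for n in G:
    for yl in(-.078,.026): print(n,"slot",yl,prof(n,RO,RY,yl,.038,xs).astype(int))
for n in G:
    for yl in(.078,.026,-.026,-.078): print(n,"slabtop",yl,prof(n,BO,BY,yl,.072,xs).astype(int))
# cross profiles in y
ys=np.arange(-.1,.1001,.002);print((ys*1e3).astype(int))
for n in G: print(n,"rack y",prof(n,RO,RY,-.02,.038,ys,.004,1).astype(int))
for n in G: print(n,"board y",prof(n,BO,BY,.0,.072,ys,.004,1).astype(int))
s6=cv2.cvtColor(cv2.imread("pics/side6.png"),cv2.COLOR_BGR2GRAY).astype(float);s6=cv2.GaussianBlur(s6,(3,3),.6)
s=robot.observe();p=np.array(s['tool_pos'])
xr=np.array([np.cos(RY),np.sin(RY),0]);yr=np.array([-np.sin(RY),np.cos(RY),0])
def onface(u,v,off=-.004):
    o,d=ray("side",u,v);q=p+yr*off;k=yr@(q-o)/(yr@d);r=o+k*d-p;return np.round([r@xr*1e3,r[2]*1e3],0).astype(int).tolist()
print("left",[onface(1+405+np.argmax(-(s6[r,407:425]-s6[r,405:423])),r) for r in range(368,390,2)])
print("bot",[onface(c,1+376+np.argmax(s6[378:400,c]-s6[376:398,c])) for c in range(412,436,2)])
```

```text
[-52 -49 -47 -45 -43 -41 -39 -37 -35 -33 -31 -29 -27 -25 -23 -21 -19 -17 -15 -13 -11  -9  -7  -5  -3  -1   0   2   4   6   8  10  12  14  16  18  20  22  24  26  28  30  32  34  36  38  40  42  44  46  48  50  52]
top slot -0.078 [ 88  76  73  95 121 140 133 115 100  93  91  89  88  87  86  86  86  86  87  88  89  88  89  89  88  88  87  87  89  90  91  92  91  90  89  90  92  91  90  89  83  79  80  90 111 129 141 137 120 101  91  88  87]
top slot 0.026 [ 93  78  79  95 123 141 136 122 109 107 105 105 107 108 108 107 106 105 105 105 106 105 104 104 103 103 104 103 104 104 104 105 107 107 106 106 106 105 103 100  93  83  83  94 110 129 142 138 122 101  92  87  86]
side slot -0.078 [ 62  65  83 118 139 134 109  89  81  79  80  80  78  78  78  80  80  79  79  79  79  79  79  79  79  79  79  79  80  79  79  80  77  79  78  78  79  79  77  74  71  74  91 110 127 138 138 121  99  86  84  83  82]
side slot 0.026 [ 62  68  90 121 139 133 111  91  83  82  81  81  81  80  82  82  82  82  81  82  81  82  82  81  81  82  82  82  82  82  82  82  81  81  82  82  82  81  81  81  78  81  97 116 131
[... 3657 characters left out ...]
  87]
side board y [ 41  39  40  41  45  50  55  62  70  77  81  82  84  85  86  88  90  91  92  92  90  87  83  80  78  77  77  79  84  92 102 113 124 134 140 142 141 134 127 118 111 104  99  97  95  95  94  93  90  87  84  82  80  80  83  88  96 107 118 129 136 143
 147 150 152 154 154 154 152 149 146 142 138 134 131 130 130 133 143 154 167 183 199 213 221 226 230 229 227 222 212 195 177 157 137 117 103  95  88  83  82]
left [[-44, 21], [-45, 16], [-44, 10], [-43, 5], [-44, 0], [-45, -5], [-44, -10], [-45, -15], [-44, -21], [-43, -27], [-43, -33]]
bot [[-45, -32], [-40, -34], [-36, -36], [-32, -38], [-28, -37], [-24, -39], [-20, -38], [-16, -40], [-12, -39], [-9, -38], [-4, -40], [0, -39]]
```

Side and top profiles agree within 1–2 mm. The slab is still level, with its centre about 8 mm behind the TCP, and the earlier forces put the slot centre at about y = −0.3945. I'll retry from x = 0.5555, y = −0.3945 with small steps.

Run:
```python
from h import *
s=robot.observe();y,t=s['tool_rot'][2],-s['tool_rot'][1]
for z in (.080,.076,.072,.068): need((.5555,-.3945,z),y,t)
```

```text
shift [-0.0023  0.0118  0.0013] turn [-0.04 -0.   -0.  ]
shift [-0.0032  0.0157  0.0013] turn [-0.04 -0.   -0.  ]
shift [-0.0041  0.0196  0.0013] turn [-0.04 -0.   -0.  ]
shift [-0.005   0.0235  0.0013] turn [-0.04 -0.   -0.  ]
```

Call:
apply_moves --pt "-0.0015 0.008 0.0015 0 0 0 1" --pt "-0.0023 0.0118 0.0015 0 0 0 1" --pt "-0.0026 0.013 0.0015 0 0 0 1" --pt "-0.003 0.0145 0.0015 0 0 0 1" --pt "-0.0032 0.0157 0.0015 0 0 0 1"

```text
time: 10.45
tool_pos: [0.5557, -0.3946, 0.0778]
tool_rot: [-1.571, -0.228, -0.049]
contact_force: [-5.9, 3.3, 11.1]
opening: 0.0082
```

Call:
apply_moves --pt "-0.0002 0.001 0 0 0 0 1" --pt "-0.0005 0.002 0 0 0 0 1" --pt "-0.0007 0.003 0 0 0 0 1" --pt "-0.0009 0.004 0 0 0 0 1" --pt "-0.0009 0.004 0 0 0 0 1"

```text
time: 11.08
tool_pos: [0.5559, -0.3948, 0.0773]
tool_rot: [-1.573, -0.23, -0.049]
contact_force: [-13.0, 7.3, 26.2]
opening: 0.0075
```

Call:
apply_moves --pt "0.001 -0.006 0 0 0 0 1" --pt "-0.001 -0.006 0.0015 0 0 0 1" --pt "-0.002 -0.003 0.0015 0 0 0 1" --pt "-0.0025 -0.0015 0.0015 0 0 0 1" --pt "-0.003 0 0.0015 0 0 0 1"

```text
time: 11.7
tool_pos: [0.5528, -0.3926, 0.0711]
tool_rot: [-1.57, -0.226, -0.05]
contact_force: [-0.2, 0.0, -1.0]
opening: 0.0077
```

Call:
apply_moves --pt "-0.0002 0.001 0 0 0 0 1" --pt "-0.0005 0.002 0 0 0 0 1" --pt "-0.0005 0.002 0 0 0 0 1" --pt "-0.0005 0.002 0 0 0 0 1" --pt "-0.0005 0.002 0 0 0 0 1"

```text
time: 12.32
tool_pos: [0.5529, -0.3928, 0.0698]
tool_rot: [-1.571, -0.227, -0.05]
contact_force: [-1.2, -0.8, -1.4]
opening: 0.0076
```

Run:
```python
from h import *
s=robot.observe();print(s['tool_pos'],s['contact_force'],s['torque'])
```

```text
[ 0.55285094 -0.39280334  0.06984275] [-1.16328902 -0.82488724 -1.37702243] [-0.0196611   0.21717002  0.03710309]
```

It's in the slot and free of force. I'll go on down until the fingertips are just above the block.

Call:
apply_moves --pt "-0.0007 0.003 0 0 0 0 1" --pt "-0.0014 0.006 0 0 0 0 1" --pt "-0.002 0.009 0 0 0 0 1" --pt "-0.0028 0.012 0 0 0 0 1" --pt "-0.0031 0.0136 0 0 0 0 1"

```text
time: 12.95
tool_pos: [0.5525, -0.3928, 0.0555]
tool_rot: [-1.57, -0.226, -0.05]
contact_force: [-4.5, 1.1, 2.4]
opening: 0.0078
```

Run:
```python
from h import *
s=robot.observe();print(s['tool_pos'],s['contact_force'],s['torque'])
```

```text
[ 0.55250631 -0.39275774  0.05549856] [-4.4610674   1.08385606  2.4212125 ] [ 0.07120945  0.71915428 -0.0061232 ]
```

Call:
apply_moves --pt "0 0 0 0 0 0 0.8" --pt "0 0 0 0 0 0 0.7" --pt "0 0 0 0 0 0 0.6" --pt "0 0 0 0 0 0 0.4" --pt "0 0 0 0 0 0 0.4"

```text
time: 13.58
tool_pos: [0.553, -0.3928, 0.0559]
tool_rot: [-1.571, -0.227, -0.05]
contact_force: [0.3, 0.2, 0.3]
opening: 0.0272
```

Call:
apply_moves --pt "0.005 -0.02 0 0 0 0 0.4" --pt "0.012 -0.05 0 0 0 0 0.4" --pt "0.023 -0.1 0 0 0 0 0.4" --pt "0.034 -0.15 0 0 0 8 0.4" --pt "0.034 -0.15 0 0 0 13 0.4"

```text
time: 14.2
tool_pos: [0.554, -0.3944, 0.2162]
tool_rot: [-1.578, -0.005, -0.05]
contact_force: [0.1, 0.6, 0.1]
opening: 0.0275
```

Run:
```python
from h import *
s=robot.observe();print(s['tool_pos'],s['tool_rot'],s['contact_force'])
need(slab('medium',.17),BY)
```

```text
[ 0.55397409 -0.39437379  0.21620022] [-1.57823394 -0.00541662 -0.05029456] [0.12001367 0.61521978 0.14470999]
shift [-0.0518  0.0408  0.6863] turn [0.42 2.37 0.32]
```

Call:
apply_moves --pt "-0.01 0.005 0.06 0 0.5 0 0.35" --pt "-0.02 0.01 0.12 0 1 0 0.35" --pt "-0.03 0.02 0.18 0 1.5 0 0.35" --pt "-0.04 0.03 0.24 0 2 0 0.3" --pt "-0.045 0.04 0.3 0 2.4 0 0.3"

```text
time: 14.82
tool_pos: [0.5217, -0.0891, 0.1697]
tool_rot: [-1.571, -0.001, -0.092]
contact_force: [0.6, -0.4, 0.2]
opening: 0.0323
```

Call:
apply_moves --pt "-0.001 0 0.06 0 0 0 0.3" --pt "-0.002 0 0.12 0 0 0 0.3" --pt "-0.003 0 0.18 0 0 0 0.3" --pt "-0.004 0 0.24 0 0 0 0.3" --pt "-0.005 0 0.3 0 0 0 0.3"

```text
time: 15.45
tool_pos: [0.5447, 0.2103, 0.17]
tool_rot: [-1.571, -0.001, -0.092]
contact_force: [1.1, -0.5, 0.8]
opening: 0.0324
```

Run:
```python
from h import *
from scipy.ndimage import map_coordinates as mc
need(slab('medium',.17),BY)
t=cams.read_camera('top');sd=cams.read_camera('side');cv2.imwrite('pics/top7.png',t);cv2.imwrite('pics/side7.png',sd)
A=np.hstack([crop(t,405,215,505,275,4),crop(sd,350,305,450,365,4)]);
B=np.hstack([crop(sd,350,300,460,420,4),crop(t,405,215,485,275,5)[:,:360].copy()]) if 0 else None
c1=crop(t,405,215,505,275,5);c2=crop(sd,350,305,462,417,5)
W=np.zeros((max(c1.shape[0],c2.shape[0])+0,800,3),np.uint8);s1=cv2.resize(c1,(400,240));W[:240,:400]=s1
s2=cv2.resize(c2,(400,400));W[:400,400:800]=s2;cv2.imwrite('pics/v12.png',W[:400])
G={n:cv2.cvtColor(cv2.imread(f"pics/{n}0.png"),cv2.COLOR_BGR2GRAY).astype(float) for n in("top","side")}
def prof(n,o,y,xl,z,ys,w):
    return np.array([np.mean([mc(G[n],np.array(proj(n,loc(o,y,(xl+d,q,z))))[::-1,None],order=1)[0] for d in np.linspace(-w,w,5)]) for q in ys])
ys=np.arange(-.11,.111,.001)
def dip(n,o,y,xl,z,c,w=.002):
    k=ys[abs(ys-c)<.006];p=prof(n,o,y,xl,z,k,w);wt=np.clip(p.max()-12-p,0,None)**1;return round((k*wt).sum()/wt.sum()*1e3,1)
for n in G:
    for xl in(-.04,.04):
        print(n,"rack gaps",xl,[dip(n,RO,RY,xl,.038,c) for c in(-.052,0,.052)],"board gaps",[dip(n,BO,BY,xl,.030,c) for c in(-.052,0,.052)])
```

```text
shift [-0.0152 -0.      0.082 ] turn [-0.02  0.    0.04]
top rack gaps -0.04 [np.float64(-50.5), np.float64(2.1), np.float64(53.4)] board gaps [np.float64(-53.9), np.float64(-1.2), np.float64(50.2)]
top rack gaps 0.04 [np.float64(-50.3), np.float64(1.8), np.float64(53.2)] board gaps [np.float64(-53.2), np.float64(2.0), np.float64(49.9)]
side rack gaps -0.04 [np.float64(-50.6), np.float64(1.4), np.float64(53.4)] board gaps [np.float64(-56.5), np.float64(nan), np.float64(nan)]
side rack gaps 0.04 [np.float64(-50.2), np.float64(1.8), np.float64(53.7)] board gaps [np.float64(-49.8), np.float64(4.6), np.float64(54.5)]<stdin>:15: RuntimeWarning: invalid value encountered in scalar divide
```

View pics/v12.png

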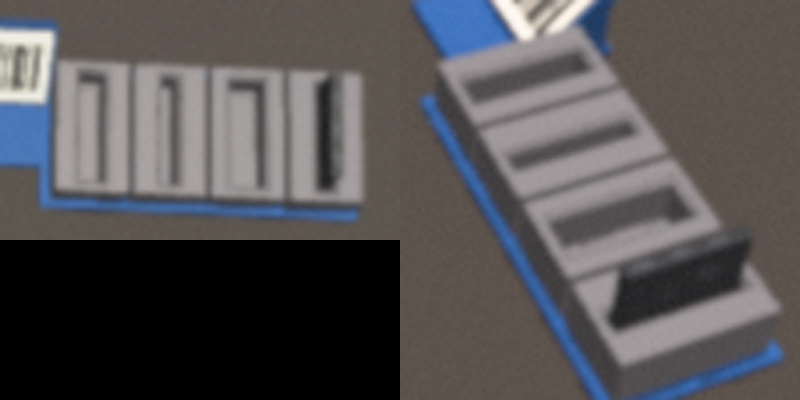

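The dark slab stands upright in the last slot, at about (330,130) in the left panel and (680,275) in the right. Both cameras show the rack gaps +1.7 mm in y from my estimate, and the slab ends put the board about −2 mm in x and −1 mm in y. I'm updating the poses.

```bash
cat >> h.py <<'E'
BO=loc(BO,BY,(-.002,-.001,0))[:2];RO=loc(RO,RY,(-.0006,.0017,0))[:2]
E
python3 -c "
from h import *
print(robot.observe()['tool_pos']);need(slab('medium',.12),BY)"
```

```text
[0.54424134 0.21377686 0.16966878]
shift [-0.0161  0.0498  0.0775] turn [-0.13  0.33  0.04]
```

Call:
apply_moves --pt "-0.008 0.01 0.04 0 0 0 0.3" --pt "-0.016 0.03 0.078 0 0 0 0.3" --pt "-0.016 0.05 0.078 0 0 0 0.3" --pt "-0.016 0.05 0.078 0 0 0 0.3" --pt "-0.016 0.05 0.078 0 0 0 0.3"

```text
time: 16.18
tool_pos: [0.5365, 0.2867, 0.1205]
tool_rot: [-1.57, -0.001, -0.093]
contact_force: [0.5, 1.1, -0.1]
opening: 0.0321
```

```bash
python3 -c "
from h import *
print(robot.observe()['tool_pos']);need(slab('medium',.0525),BY)"
```

```text
[0.53651781 0.28672697 0.12053782]
shift [-0.0022  0.068   0.0056] turn [-0.02 -0.05  0.06]
```

Call:
apply_moves --pt "-0.002 0.01 0.0055 0 0 0 0.3" --pt "-0.002 0.02 0.0055 0 0 0 0.3" --pt "-0.002 0.045 0.0055 0 0 0 0.3" --pt "-0.002 0.068 0.0055 0 0 0 0.3" --pt "-0.002 0.068 0.0055 0 0 0 0.3"

```text
time: 16.8
tool_pos: [0.533, 0.2924, 0.0496]
tool_rot: [-1.573, 0.004, -0.092]
contact_force: [0.0, 0.1, 0.7]
opening: 0.0322
```

```bash
python3 -c "
from h import *
s=robot.observe();print(s['tool_pos'],s['contact_force']);need(slab('medium',.0525),BY)"
```

```text
[0.53303827 0.2924097  0.04957266] [0.040179   0.07207207 0.65045426]
shift [ 0.0019 -0.0029  0.0003] turn [ 0.11 -0.   -0.23]
```

Call:
apply_moves --pt "0 0 0 0 0 0 0.3" --pt "0 0 0 0 0 0 0.5" --pt "0 0 0 0 0 0 0.65" --pt "0 0 0 0 0 0 0.8" --pt "0 0 0 0 0 0 1" --squeeze 45

```text
time: 17.42
tool_pos: [0.5347, 0.2932, 0.0523]
tool_rot: [-1.57, -0.001, -0.092]
contact_force: [0.1, -0.2, 4.5]
opening: 0.0137
```

Call:
apply_moves --pt "0 0 0 0 0 0 1" --pt "0 0 0 0 0 0 1" --pt "0 -0.002 0 0 0 0 1" --pt "0 -0.005 0 0 0 0 1" --pt "0 -0.005 0 0 0 0 1"

```text
time: 18.05
tool_pos: [0.5344, 0.2931, 0.0566]
tool_rot: [-1.571, 0.0, -0.092]
contact_force: [0.3, 0.1, -1.8]
opening: 0.0138
```

```bash
python3 -c "
from h import *
s=robot.observe();print(s['tool_pos'],s['contact_force'],s['torque'],s['opening']);need(slab('medium',.0525),BY)"
```

```text
[0.53437838 0.29306191 0.05662413] [ 0.27195468  0.10221446 -1.75641449] [-0.01394729 -0.03130847  0.02420085] 0.013775865600554797
shift [ 0.0006  0.0041 -0.0005] turn [-0.    0.   -0.01]
```

Call:
apply_moves --pt "0 -0.01 0 0 0 0 1" --pt "0 -0.022 0 0 0 0 1" --pt "0 -0.045 0 0 0 0 1" --pt "0 -0.08 0 0 0 0 1" --pt "0 -0.115 0 0 0 0 1"

```text
time: 18.68
tool_pos: [0.5344, 0.293, 0.1737]
tool_rot: [-1.57, -0.001, -0.092]
contact_force: [-0.1, 0.3, -1.9]
opening: 0.0137
```

```bash
python3 -c "
from h import *
s=robot.observe();print(s['tool_pos'],s['contact_force'],s['torque'],s['opening']);need(slot('medium',.17),RY)"
```

```text
[0.53441749 0.29304991 0.17369704] [-0.10888929  0.27491734 -1.8784032 ] [ 0.05487107 -0.03330816 -0.0363851 ] 0.013720650843858873
shift [ 0.0695  0.0035 -0.5276] turn [-0.03 -2.4   0.04]
```

Call:
apply_moves --pt "0.008 0 -0.06 0 -0.5 0 1" --pt "0.016 0 -0.12 0 -1 0 1" --pt "0.024 0 -0.18 0 -1.5 0 1" --pt "0.032 0 -0.24 0 -2 0 1" --pt "0.04 0 -0.3 0 -2.4 0 1"

```text
time: 19.3
tool_pos: [0.5469, -0.0113, 0.1729]
tool_rot: [-1.571, -0.002, -0.049]
contact_force: [0.3, -0.6, -2.2]
opening: 0.0137
```

Call:
apply_moves --pt "0.004 0 -0.06 0 0 0 1" --pt "0.008 0 -0.12 0 0 0 1" --pt "0.012 0 -0.18 0 0 0 1" --pt "0.016 0 -0.227 0 0 0 1" --pt "0.017 0.0 -0.227 0 0 0 1"

```text
time: 19.92
tool_pos: [0.5522, -0.2406, 0.1724]
tool_rot: [-1.572, -0.001, -0.054]
contact_force: [-0.3, 0.9, -1.6]
opening: 0.0137
```

```bash
python3 -c "
from h import *
s=robot.observe();print(s['tool_pos'],s['contact_force'],s['opening']);need(slot('medium',.09),RY)"
```

```text
[ 0.55221714 -0.24057695  0.17236545] [-0.26477535  0.90713481 -1.55424243] 0.013722118774618187
shift [0.0029 0.0824 0.0022] turn [ 0.08 -0.26  0.08]
```

Call:
apply_moves --pt "0.003 0.03 0.002 0 0 0 1" --pt "0.003 0.06 0.002 0 0 0 1" --pt "0.003 0.08 0.002 0 0 0 1" --pt "0.003 0.08 0.002 0 0 0 1" --pt "0.003 0.08 0.002 0 0 0 1"

```text
time: 20.55
tool_pos: [0.5563, -0.2348, 0.093]
tool_rot: [-1.571, -0.002, -0.049]
contact_force: [0.1, 0.3, -1.5]
opening: 0.0136
```

```bash
python3 -c "
from h import *
s=robot.observe();print(s['tool_pos'],s['contact_force'],s['opening']);need(slot('medium',.072),RY)"
```

```text
[ 0.55630889 -0.23477055  0.09303966] [ 0.11710363  0.31338291 -1.52259341] 0.01358732803809442
shift [-0.0008  0.021  -0.0039] turn [0.04 0.04 0.1 ]
```

Call:
apply_moves --pt "-0.001 0 -0.004 0 0 0 1" --pt "-0.001 0.006 -0.004 0 0 0 1" --pt "-0.001 0.011 -0.004 0 0 0 1" --pt "-0.001 0.016 -0.004 0 0 0 1" --pt "-0.001 0.018 -0.004 0 0 0 1"

```text
time: 21.18
tool_pos: [0.5542, -0.2388, 0.073]
tool_rot: [-1.57, 0.001, -0.05]
contact_force: [-0.4, -0.1, -1.3]
opening: 0.0137
```

```bash
python3 -c "
from h import *
s=robot.observe();print(s['tool_pos'],s['contact_force'],s['torque'],s['opening']);need(slot('medium',.072),RY)"
```

```text
[ 0.55415558 -0.23882854  0.07303606] [-0.37953358 -0.11342729 -1.297386  ] [ 0.02690937 -0.04671393  0.02980356] 0.013661845543008231
shift [0.0012 0.001  0.0002] turn [-0.03  0.   -0.05]
```

It's in the slot without contact. I'll take it on down to home.

Call:
apply_moves --pt "0.0005 0.005 0 0 0 0 1" --pt "0.0005 0.01 0 0 0 0 1" --pt "0.0005 0.015 0 0 0 0 1" --pt "0.0005 0.019 0 0 0 0 1" --pt "0.0005 0.0205 0 0 0 0 1"

```text
time: 21.8
tool_pos: [0.5548, -0.2389, 0.0528]
tool_rot: [-1.57, 0.0, -0.05]
contact_force: [-0.5, -0.5, -2.4]
opening: 0.0139
```

```bash
python3 -c "
from h import *
s=robot.observe();print(s['tool_pos'],s['contact_force'],s['torque'],s['opening'])"
```

```text
[ 0.554755   -0.23894784  0.05276875] [-0.46143289 -0.52401132 -2.39533974] [ 0.02928344 -0.02177521 -0.01781347] 0.013922241403239674
```

Call:
apply_moves --pt "0 0.0005 0 0 0 0 0.68" --pt "0 0.0005 0 0 0 0 0.6" --pt "0 0.0005 0 0 0 0 0.52" --pt "0 0.0005 0 0 0 0 0.52" --pt "0 -0.01 0 0 0 0 0.52"

```text
time: 22.42
tool_pos: [0.5544, -0.2388, 0.0629]
tool_rot: [-1.57, 0.002, -0.05]
contact_force: [0.1, -0.1, -0.0]
opening: 0.0218
```

Call:
apply_moves --pt "0 -0.03 0 0 0 0 0.52" --pt "0 -0.07 0 0 0 0 0.52" --pt "0 -0.11 0.03 0 0 0 0.35" --pt "0 -0.11 0.09 0 0 0 0.35" --pt "0 -0.11 0.15 0 0 0 0.35"

```text
time: 23.05
tool_pos: [0.5626, -0.0881, 0.1747]
tool_rot: [-1.571, -0.002, -0.051]
contact_force: [0.3, 0.5, 0.3]
opening: 0.0297
```

```bash
python3 -c "
from h import *
s=robot.observe();print(s['tool_pos'],s['contact_force']);need(slab('thin2',.17),BY)"
```

```text
[ 0.56258195 -0.08812313  0.17474073] [0.27984132 0.47652499 0.30611447]
shift [-0.045   0.0045  0.4307] turn [0.02 2.32 0.14]
```

Call:
apply_moves --pt "-0.006 0 0.06 0 0.5 0 0.35" --pt "-0.012 0 0.12 0 1 0 0.35" --pt "-0.018 0 0.18 0 1.5 0 0.35" --pt "-0.024 0 0.24 0 2 0 0.35" --pt "-0.03 0 0.3 0 2.4 0 0.35"

```text
time: 23.68
tool_pos: [0.5471, 0.2139, 0.1743]
tool_rot: [-1.57, -0.001, -0.092]
contact_force: [1.3, 0.8, -0.6]
opening: 0.0301
```

Call:
apply_moves --pt "-0.006 0 0.06 0 0 0 0.35" --pt "-0.01 0.0 0.12 0 0 0 0.35" --pt "-0.01 0.02 0.128 0 0 0 0.35" --pt "-0.01 0.05 0.128 0 0 0 0.35" --pt "-0.01 0.05 0.128 0 0 0 0.35"

```text
time: 24.3
tool_pos: [0.5475, 0.3388, 0.1207]
tool_rot: [-1.574, 0.005, -0.092]
contact_force: [1.2, -0.2, 0.6]
opening: 0.03
```

```bash
python3 -c "
from h import *
s=robot.observe();print(s['tool_pos'],s['contact_force']);need(slab('thin2',.0525),BY)"
```

```text
[0.54753054 0.33881769 0.1206997 ] [ 1.19605674 -0.1593374   0.59438482]
shift [-0.008   0.0682  0.0049] turn [ 0.19 -0.02 -0.29]
```

Call:
apply_moves --pt "-0.008 0.0 0.005 0 0 0 0.35" --pt "-0.008 0.02 0.005 0 0 0 0.35" --pt "-0.008 0.045 0.005 0 0 0 0.35" --pt "-0.008 0.068 0.005 0 0 0 0.35" --pt "-0.008 0.068 0.005 0 0 0 0.35"

```text
time: 24.92
tool_pos: [0.5409, 0.3456, 0.0551]
tool_rot: [-1.572, 0.001, -0.092]
contact_force: [0.1, 0.0, 0.7]
opening: 0.0295
```

```bash
python3 -c "
from h import *
s=robot.observe();print(s['tool_pos'],s['contact_force']);need(slab('thin2',.0525),BY)"
```

```text
[0.54094071 0.34562063 0.05508849] [0.06282613 0.00542558 0.70450681]
shift [-0.0011  0.0026 -0.0014] turn [ 0.04 -0.02 -0.08]
```

Call:
apply_moves --pt "-0.001 0.001 -0.001 0 0 0 0.35" --pt "-0.001 0.001 -0.001 0 0 0 0.6" --pt "-0.001 0.001 -0.001 0 0 0 0.75" --pt "-0.001 0.001 -0.001 0 0 0 0.9" --pt "-0.001 0.001 -0.001 0 0 0 1"

```text
time: 25.55
tool_pos: [0.5407, 0.3453, 0.0548]
tool_rot: [-1.57, -0.001, -0.092]
contact_force: [-0.9, 0.7, 3.6]
opening: 0.0072
```

Call:
apply_moves --pt "0 0 0 0 0 0 1" --pt "0 0 0 0 0 0 1" --pt "0 -0.002 0 0 0 0 1" --pt "0 -0.005 0 0 0 0 1" --pt "0 -0.005 0 0 0 0 1"

```text
time: 26.18
tool_pos: [0.5405, 0.3451, 0.0592]
tool_rot: [-1.571, -0.0, -0.092]
contact_force: [-0.1, -0.7, -1.4]
opening: 0.0076
```

```bash
python3 -c "
from h import *
s=robot.observe();print(s['tool_pos'],s['contact_force'],s['torque'],s['opening'])"
```

```text
[0.54047778 0.34507703 0.0591933 ] [-0.13113876 -0.717844   -1.37387039] [-0.00257125  0.02243205  0.04235404] 0.0075644760096069096
```

Call:
apply_moves --pt "0 -0.01 0 0 0 0 1" --pt "0 -0.022 0 0 0 0 1" --pt "0 -0.045 0 0 0 0 1" --pt "0 -0.08 0 0 0 0 1" --pt "0 -0.115 0 0 0 0 1"

```text
time: 26.8
tool_pos: [0.5405, 0.3451, 0.1762]
tool_rot: [-1.57, -0.001, -0.092]
contact_force: [0.6, -0.3, -0.7]
opening: 0.0078
```

```bash
python3 -c "
from h import *
s=robot.observe();print(s['tool_pos'],s['contact_force'],s['torque'],s['opening']);need(slot('thin2',.175),RY)"
```

```text
[0.54046481 0.34508265 0.17622572] [ 0.5972921  -0.31836222 -0.70236215] [ 0.05213313 -0.02930666 -0.02483484] 0.007805083498978612
shift [ 0.0704  0.0009 -0.6319] turn [-0.03 -2.4   0.04]
```

Call:
apply_moves --pt "0.007 0 -0.06 0 -0.5 0 1" --pt "0.014 0 -0.12 0 -1 0 1" --pt "0.022 0 -0.18 0 -1.5 0 1" --pt "0.029 0 -0.24 0 -2 0 1" --pt "0.036 0 -0.3 0 -2.4 0 1"

```text
time: 27.42
tool_pos: [0.549, 0.0412, 0.1754]
tool_rot: [-1.571, -0.002, -0.049]
contact_force: [1.4, -0.5, -0.9]
opening: 0.0073
```

Call:
apply_moves --pt "0.004 0 -0.06 0 0 0 1" --pt "0.008 0 -0.12 0 0 0 1" --pt "0.012 0 -0.18 0 0 0 1" --pt "0.015 0 -0.24 0 0 0 1" --pt "0.018 0 -0.3 0 0 0 1"

```text
time: 28.05
tool_pos: [0.5519, -0.2595, 0.1754]
tool_rot: [-1.571, -0.002, -0.05]
contact_force: [1.4, 0.1, -0.3]
opening: 0.0077
```

Call:
apply_moves --pt "0.0025 0 -0.032 0 0 0 1" --pt "0.0025 0.02 -0.032 0 0 0 1" --pt "0.0025 0.05 -0.032 0 0 0 1" --pt "0.0025 0.08 -0.032 0 0 0 1" --pt "0.0025 0.08 -0.032 0 0 0 1"

```text
time: 28.68
tool_pos: [0.5517, -0.2888, 0.0928]
tool_rot: [-1.568, 0.004, -0.05]
contact_force: [-0.1, -0.6, 0.8]
opening: 0.0077
```

```bash
python3 -c "
from h import *
s=robot.observe();print(s['tool_pos'],s['contact_force'],s['opening']);need(slot('thin2',.075),RY)"
```

```text
[ 0.5516866  -0.28882925  0.09276504] [-0.12765794 -0.60142422  0.77425599] 0.007746972209276776
shift [ 0.0012  0.0178 -0.0018] turn [-0.13 -0.   -0.21]
```

Call:
apply_moves --pt "0.001 0 -0.002 0 0 0 1" --pt "0.001 0.005 -0.002 0 0 0 1" --pt "0.001 0.01 -0.002 0 0 0 1" --pt "0.001 0.0145 -0.002 0 0 0 1" --pt "0.001 0.017 -0.002 0 0 0 1"

```text
time: 29.3
tool_pos: [0.5536, -0.2915, 0.0768]
tool_rot: [-1.57, 0.0, -0.05]
contact_force: [-0.5, -0.1, -0.8]
opening: 0.0075
```

```bash
python3 -c "
from h import *
s=robot.observe();print(s['tool_pos'],s['contact_force'],s['torque'],s['opening']);need(slot('thin2',.0550),RY)"
```

```text
[ 0.55356611 -0.29146244  0.07675215] [-0.52693606 -0.08756265 -0.81463064] [ 0.10183427 -0.00842334 -0.03748201] 0.00746400956009221
shift [-0.0008  0.0218  0.0008] turn [-0.02  0.01 -0.03]
```

Call:
apply_moves --pt "-0.0008 0.006 0.0008 0 0 0 1" --pt "-0.0008 0.012 0.0008 0 0 0 1" --pt "-0.0008 0.017 0.0008 0 0 0 1" --pt "-0.0008 0.02 0.0008 0 0 0 1" --pt "-0.0008 0.0215 0.0008 0 0 0 1"

```text
time: 29.92
tool_pos: [0.5529, -0.2908, 0.0554]
tool_rot: [-1.571, 0.0, -0.05]
contact_force: [-0.2, 0.6, -1.8]
opening: 0.0074
```

```bash
python3 -c "
from h import *
s=robot.observe();print(s['tool_pos'],s['contact_force'],s['torque'],s['opening'])"
```

```text
[ 0.55291834 -0.29075741  0.05540681] [-0.19165868  0.64498193 -1.77712486] [0.00534219 0.01253641 0.00081875] 0.007406731866845119
```

Call:
apply_moves --pt "0 0.0005 0 0 0 0 0.8" --pt "0 0.0005 0 0 0 0 0.7" --pt "0 0.0005 0 0 0 0 0.55" --pt "0 0.0005 0 0 0 0 0.55" --pt "0 -0.01 0 0 0 0 0.55"

```text
time: 30.55
tool_pos: [0.5525, -0.2904, 0.0653]
tool_rot: [-1.57, 0.002, -0.05]
contact_force: [1.2, 0.3, -0.4]
opening: 0.0209
```

Call:
apply_moves --pt "0 -0.03 0 0 0 0 0.55" --pt "0 -0.07 0 0 0 0 0.55" --pt "0 -0.12 0.03 0 0 0 0.2" --pt "0 -0.12 0.09 0 0 0 0.2" --pt "0 -0.12 0.15 0 0 0 0.2"

```text
time: 31.18
tool_pos: [0.5607, -0.1399, 0.1874]
tool_rot: [-1.571, -0.003, -0.051]
contact_force: [0.9, -0.3, -0.3]
opening: 0.0362
```

Call:
apply_moves --pt "-0.006 0 0.06 0 0.5 0 0.2" --pt "-0.012 0 0.12 0 1 0 0.2" --pt "-0.018 0 0.18 0 1.5 0 0.2" --pt "-0.024 0 0.24 0 2 0 0.2" --pt "-0.03 0 0.3 0 2.4 0 0.2"

```text
time: 31.8
tool_pos: [0.5452, 0.1621, 0.1868]
tool_rot: [-1.57, -0.002, -0.092]
contact_force: [0.3, -0.7, -0.1]
opening: 0.0367
```

```bash
python3 -c "
from h import *
s=robot.observe();print(s['tool_pos'],s['contact_force'],s['opening']);need(slab('thick',.17),BY)"
```

```text
[0.54523764 0.16209838 0.18680451] [ 0.27050623 -0.66167362 -0.11409349] 0.03672214300907039
shift [-0.0223  0.0169  0.2329] turn [-0.02 -0.02  0.09]
```

Call:
apply_moves --pt "-0.006 0.005 0.06 0 0 0 0.2" --pt "-0.012 0.01 0.12 0 0 0 0.2" --pt "-0.018 0.02 0.18 0 0 0 0.2" --pt "-0.0223 0.035 0.229 0 0 0 0.2" --pt "-0.0223 0.065 0.229 0 0 0 0.2"

```text
time: 32.42
tool_pos: [0.5439, 0.3946, 0.1218]
tool_rot: [-1.567, -0.003, -0.087]
contact_force: [0.2, -0.6, -0.2]
opening: 0.0366
```

Call:
apply_moves --pt "0 0 0 0 0 0 0.2" --pt "0 0 0 0 0 0 0.2" --pt "0 0 0 0 0 0 0.2" --pt "0 0 0 0 0 0 0.2" --pt "0 0 0 0 0 0 0.2"

```text
time: 33.05
tool_pos: [0.5444, 0.3901, 0.1214]
tool_rot: [-1.57, -0.001, -0.092]
contact_force: [-0.2, 0.3, 0.1]
opening: 0.0366
```

```bash
python3 -c "
from h import *
s=robot.observe();print(s['tool_pos'],s['contact_force'],s['opening']);need(slab('thick',.0535),BY)"
```

```text
[0.54443534 0.3900656  0.12136182] [-0.1888555   0.28530917  0.05981037] 0.03659018334626893
shift [-0.0006  0.0679  0.0059] turn [-0.04 -0.03  0.04]
```

Call:
apply_moves --pt "-0.0005 0.0 0.006 0 0 0 0.2" --pt "-0.0005 0.02 0.006 0 0 0 0.2" --pt "-0.0005 0.045 0.006 0 0 0 0.2" --pt "-0.0005 0.067 0.006 0 0 0 0.2" --pt "-0.0005 0.067 0.006 0 0 0 0.2"

```text
time: 33.67
tool_pos: [0.543, 0.396, 0.0517]
tool_rot: [-1.573, 0.003, -0.091]
contact_force: [0.2, -1.1, 0.7]
opening: 0.037
```

Call:
apply_moves --pt "0 0 0 0 0 0 0.2" --pt "0 0 0 0 0 0 0.4" --pt "0 0 0 0 0 0 0.5" --pt "0 0 0 0 0 0 0.7" --pt "0 0 0 0 0 0 1"

```text
time: 34.3
tool_pos: [0.5444, 0.3964, 0.0543]
tool_rot: [-1.57, -0.001, -0.092]
contact_force: [-1.2, -0.1, 3.8]
opening: 0.0194
```

Call:
apply_moves --pt "0 0 0 0 0 0 1" --pt "0 0 0 0 0 0 1" --pt "0 -0.002 0 0 0 0 1" --pt "0 -0.005 0 0 0 0 1" --pt "0 -0.005 0 0 0 0 1"

```text
time: 34.92
tool_pos: [0.5441, 0.3962, 0.0585]
tool_rot: [-1.571, 0.0, -0.092]
contact_force: [-0.7, 0.1, -2.5]
opening: 0.0197
```

```bash
python3 -c "
from h import *
s=robot.observe();print(s['tool_pos'],s['contact_force'],s['torque'],s['opening'])"
```

```text
[0.54407186 0.3962023  0.05846066] [-0.65083702  0.14447648 -2.53835017] [ 0.0563798 -0.0093724 -0.0168059] 0.019671691386160515
```

Call:
apply_moves --pt "0 -0.01 0 0 0 0 1" --pt "0 -0.022 0 0 0 0 1" --pt "0 -0.045 0 0 0 0 1" --pt "0 -0.08 0 0 0 0 1" --pt "0 -0.115 0 0 0 0 1"

```text
time: 35.55
tool_pos: [0.5442, 0.3963, 0.1758]
tool_rot: [-1.57, -0.001, -0.092]
contact_force: [0.5, -0.6, -2.2]
opening: 0.0197
```

Call:
apply_moves --pt "0.007 0 -0.06 0 -0.5 0 1" --pt "0.014 0 -0.12 0 -1 0 1" --pt "0.021 0 -0.18 0 -1.5 0 1" --pt "0.028 0 -0.24 0 -2 0 1" --pt "0.035 0 -0.3 0 -2.4 0 1"

```text
time: 36.17
tool_pos: [0.5517, 0.0924, 0.175]
tool_rot: [-1.571, -0.002, -0.049]
contact_force: [1.1, -0.4, -2.4]
opening: 0.0199
```

```bash
python3 -c "
from h import *
s=robot.observe();print(s['tool_pos'],s['contact_force'],s['torque'],s['opening']);need(slot('thick',.175),RY)"
```

```text
[0.55172443 0.09244824 0.17502669] [ 1.08124029 -0.35893347 -2.44063171] [ 0.05072812 -0.10783989  0.01888098] 0.01992602486174991
shift [ 0.0199 -0.     -0.4345] turn [-0.01  0.02  0.12]
```

Call:
apply_moves --pt "0.004 0 -0.06 0 0 0 1" --pt "0.008 0 -0.12 0 0 0 1" --pt "0.012 0 -0.18 0 0 0 1" --pt "0.016 0 -0.24 0 0 0 1" --pt "0.018 0 -0.3 0 0 0 1"

```text
time: 36.8
tool_pos: [0.5547, -0.2083, 0.175]
tool_rot: [-1.571, -0.002, -0.05]
contact_force: [1.1, -0.4, -2.2]
opening: 0.02
```

Call:
apply_moves --pt "0.001 0 -0.06 0 0 0 1" --pt "0.001 0 -0.11 0 0 0 1" --pt "0.001 0.02 -0.13 0 0 0 1" --pt "0.001 0.05 -0.13 0 0 0 1" --pt "0.001 0.08 -0.13 0 0 0 1"

```text
time: 37.42
tool_pos: [0.549, -0.3355, 0.0926]
tool_rot: [-1.57, 0.0, -0.05]
contact_force: [-0.3, -0.2, -2.2]
opening: 0.0202
```

Call:
apply_moves --pt "0 0 0 0 0 0 1" --pt "0 0 0 0 0 0 1" --pt "0 0 0 0 0 0 1" --pt "0 0 0 0 0 0 1" --pt "0 0 0 0 0 0 1"

```text
time: 38.05
tool_pos: [0.5494, -0.3362, 0.0943]
tool_rot: [-1.571, -0.001, -0.05]
contact_force: [-0.2, -1.3, -2.6]
opening: 0.0196
```

```bash
python3 -c "
from h import *
s=robot.observe();print(s['tool_pos'],s['contact_force'],s['opening']);need(slot('thick',.074),RY)"
```

```text
[ 0.54935305 -0.3362079   0.09426377] [-0.17612684 -1.26180036 -2.58937533] 0.019611138990756564
shift [ 0.0011  0.0203 -0.0063] turn [0.03 0.   0.05]
```

Call:
apply_moves --pt "0.001 0 -0.006 0 0 0 1" --pt "0.001 0.006 -0.006 0 0 0 1" --pt "0.001 0.011 -0.006 0 0 0 1" --pt "0.001 0.016 -0.006 0 0 0 1" --pt "0.001 0.0195 -0.006 0 0 0 1"

```text
time: 38.67
tool_pos: [0.5497, -0.3419, 0.0735]
tool_rot: [-1.57, 0.001, -0.05]
contact_force: [-0.0, 1.2, -1.9]
opening: 0.0204
```

```bash
python3 -c "
from h import *
s=robot.observe();print(s['tool_pos'],s['contact_force'],s['torque'],s['opening']);need(slot('thick',.0545),RY)"
```

```text
[ 0.54973639 -0.34193595  0.07351433] [-0.02029002  1.16218887 -1.8822544 ] [ 0.0355591   0.00866493 -0.00888871] 0.020379338790301814
shift [ 0.0005  0.019  -0.0006] turn [-0.03  0.   -0.03]
```

Call:
apply_moves --pt "0.0005 0.005 0 0 0 0 1" --pt "0.0005 0.01 0 0 0 0 1" --pt "0.0005 0.015 0 0 0 0 1" --pt "0.0005 0.018 0 0 0 0 1" --pt "0.0005 0.019 0 0 0 0 1"

```text
time: 39.3
tool_pos: [0.5503, -0.3421, 0.0549]
tool_rot: [-1.571, 0.0, -0.05]
contact_force: [-0.2, 1.6, -2.5]
opening: 0.0195
```

```bash
python3 -c "
from h import *
s=robot.observe();print(s['tool_pos'],s['contact_force'],s['torque'],s['opening'])"
```

```text
[ 0.55029711 -0.34211622  0.05489187] [-0.16419227  1.5751375  -2.53732322] [-0.0019322  -0.00960342  0.00925984] 0.01954658421136397
```

Call:
apply_moves --pt "0 0.0005 0 0 0 0 0.52" --pt "0 0.0005 0 0 0 0 0.45" --pt "0 0.0005 0 0 0 0 0.39" --pt "0 0.0005 0 0 0 0 0.39" --pt "0 -0.01 0 0 0 0 0.39"

```text
time: 39.92
tool_pos: [0.5499, -0.3418, 0.0648]
tool_rot: [-1.57, 0.001, -0.05]
contact_force: [0.9, 0.0, 0.0]
opening: 0.028
```

Call:
apply_moves --pt "0 -0.03 0 0 0 0 0.39" --pt "0 -0.07 0 0 0 0 0.39" --pt "0 -0.12 -0.03 0 0 0 0" --pt "0 -0.14 -0.09 0 0 0 -0.3" --pt "0 -0.14 -0.15 0 0 0 -0.3"

```text
time: 40.55
tool_pos: [0.5438, -0.4937, 0.2099]
tool_rot: [-1.575, -0.005, -0.048]
contact_force: [0.8, 0.1, -0.0]
opening: 0.0534
```

Run:
```python
from h import *
s=robot.observe();print(s['tool_pos'],s['contact_force'],s['opening'])
t=cams.read_camera('top');sd=cams.read_camera('side');cv2.imwrite('pics/top8.png',t);cv2.imwrite('pics/side8.png',sd)
W=np.zeros((600,800,3),np.uint8)
a=crop(t,300,180,500,310,4)[:, :800];W[:300,:400]=crop(t,400,210,500,285,4);W[:300,400:800]=crop(sd,355,300,455,375,4)
W[300:600,:400]=crop(t,310,240,390,300,5);W[300:600,400:800]=crop(t,290,185,370,245,5);cv2.imwrite('pics/v13.png',W)
```

```text
[ 0.54380515 -0.49373693  0.20987549] [ 0.83840749  0.07040475 -0.0315615 ] 0.053367269321169614
```

View pics/v13.png

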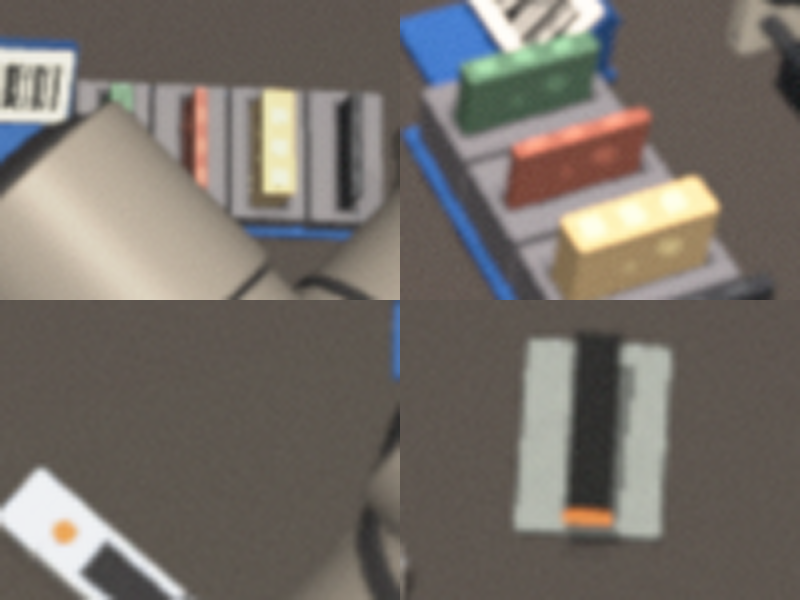

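All four slabs stand home in matching slots (upper panels). The scanner has been knocked: its nose corner is now near (318,274), where it was (338,265). I'll measure it again, and the stand, from both cameras.

```bash
cat > sc.py <<'E'
from h import *
def scan(t,roi=(250,240,420,360)):
    x0,y0,x1,y1=roi;hsv=cv2.cvtColor(t,cv2.COLOR_BGR2HSV)
    m=np.zeros(t.shape[:2],np.uint8);m[y0:y1,x0:x1]=((hsv[...,1]<45)&(hsv[...,2]>150)|((hsv[...,0]>5)&(hsv[...,0]<25)&(hsv[...,1]>100)&(hsv[...,2]>150)))[y0:y1,x0:x1]
    n,l,st,ce=cv2.connectedComponentsWithStats(m)
    best=max((i for i in range(1,n)),key=lambda i:st[i,4] if st[i,4]<900 else 0)
    ys,xs=np.nonzero(l==best)
    b=[(x,y) for x,y in zip(xs,ys) if hsv[y,x,1]>100]
    return l==best,np.mean(b,0),st[best,4]
if __name__=="__main__":
    t=cv2.imread("pics/top8.png");m,b,a=scan(t)
    print("area",a,"button px",b,np.round(onz("top",*b,.037)*1e3,1))
    c=max(cv2.findContours(m.astype(np.uint8),0,cv2.CHAIN_APPROX_NONE)[0],key=cv2.contourArea)[:,0].astype(float)
    for z in(.036,.0):
        P=np.array([onz("top",u,v,z)[:2]*1e3 for u,v in c],np.float32);r=cv2.minAreaRect(P);print(z,np.round(r[0],1),np.round(r[1],1),round(r[2],1),np.round(cv2.boxPoints(r),0).tolist())
    g=cv2.cvtColor(t,cv2.COLOR_BGR2HSV)
    vals=g[270:330,300:360]
    np.set_printoptions(linewidth=300);print(g[270:332:2,300:372:2,2])
E
python3 sc.py
```

```text
area 822 button px [271.38628159 248.75090253] [551.  179.7  37. ]
0.036 [523.6 184.1] [102.4 103.3] 89.7 [[472.0, 133.0], [575.0, 133.0], [576.0, 235.0], [472.0, 236.0]]
0.0 [530.9 187.4] [104.7 105.6] 89.7 [[478.0, 135.0], [583.0, 135.0], [584.0, 239.0], [478.0, 240.0]]
[[ 93  95  91 ...  97  93  94]
 [ 93  95  93 ...  93  93  93]
 [ 96  95  92 ...  94  94  94]
 ...
 [ 93  96  95 ... 157 158 158]
 [ 94  95  96 ... 157 158 158]
 [ 96  93  96 ... 157 156 156]]
```

```bash
sed -i 's/roi=(250,240,420,360)/roi=(297,262,362,330)/; /vals=/,$d' sc.py; sed -i '/^    g=/d' sc.py; python3 sc.py
python3 - <<'E'
from h import *
t=cv2.imread("pics/top8.png");s=cv2.imread("pics/side8.png")
cv2.imwrite("pics/v14.png",np.hstack([crop(t,300,260,365,330,6),crop(s,260,235,325,305,6)]))
E
```

```text
area 420 button px [322.36363636 285.90909091] [449.8  43.9  37. ]
0.036 [434.8  27.5] [111.1  38. ] 48.1 [[384.0, -1.0], [412.0, -27.0], [486.0, 56.0], [458.0, 82.0]]
0.0 [440.1  27.2] [113.5  38.8] 48.1 [[388.0, -2.0], [417.0, -28.0], [492.0, 57.0], [464.0, 82.0]]
```

View pics/v14.png

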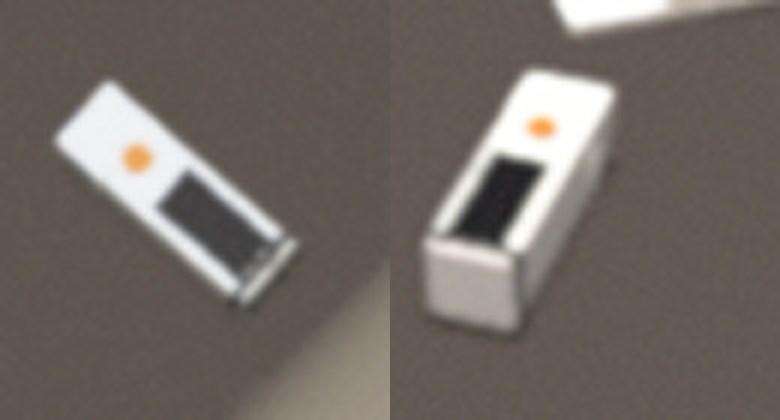

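The scanner's outline fits 113.5 × 40.4 mm, as expected with its visible tail and side. That puts its centre at (0.4376, 0.0275), yaw 48.2°, nose toward the button.

Run:
```python
from h import *
print(robot.observe()['qpos'])
need((.4376,.0275,.15),np.radians(48.2))
```

```text
[-8.47985072e-01  7.76979111e-01  8.61313557e-01 -1.85499559e-03
  1.50140966e+00 -2.36313019e+00]
shift [-0.1319  0.0534  0.5192] turn [  0.14 -51.38  -0.07]
```

Call:
apply_moves --pt "-0.015 0 0.058 0 -10 0 -0.3" --pt "-0.03 0 0.116 0 -20 0 -0.3" --pt "-0.044 0.01 0.173 0 -30 0 -0.3" --pt "-0.058 0.02 0.23 0 -40 0 -0.3" --pt "-0.073 0.02 0.288 0 -51 0 -0.3"

```text
time: 41.28
tool_pos: [0.4833, -0.1983, 0.1852]
tool_rot: [-1.57, -0.0, 0.842]
contact_force: [0.6, -0.1, -0.0]
opening: 0.0596
```

Run:
```python
from h import *
print(robot.observe()['tool_pos'])
need((.4376,.0275,.15),np.radians(48.2))
```

```text
[ 0.483317   -0.19829263  0.1852144 ]
shift [0.138  0.0354 0.1845] turn [-0.03  0.04  0.02]
```

Call:
apply_moves --pt "0.036 0.009 0.048 0 0 0 -0.3" --pt "0.072 0.018 0.096 0 0 0 -0.3" --pt "0.108 0.027 0.144 0 0 0 -0.3" --pt "0.136 0.035 0.182 0 0 0 -0.3" --pt "0.136 0.075 0.182 0 0 0 -0.3"

```text
time: 41.9
tool_pos: [0.4413, 0.0252, 0.112]
tool_rot: [-1.575, -0.004, 0.841]
contact_force: [1.4, -0.2, 0.1]
opening: 0.0597
```

Call:
apply_moves --pt "0 0 0 0 0 0 -0.3" --pt "0 0 0 0 0 0 -0.3" --pt "0 0 0 0 0 0 -0.3" --pt "0 0 0 0 0 0 -0.3" --pt "0 0 0 0 0 0 -0.3"

```text
time: 42.52
tool_pos: [0.4407, 0.022, 0.1106]
tool_rot: [-1.571, -0.001, 0.835]
contact_force: [0.0, 0.1, -0.3]
opening: 0.0595
```

Run:
```python
from h import *
print(robot.observe()['tool_pos'])
need((.4376,.0275,.016),np.radians(48.2))
```

```text
[0.44072998 0.02197347 0.11060017]
shift [0.0019 0.0946 0.0061] turn [ 0.03 -0.34  0.03]
```

Call:
apply_moves --pt "0.002 0.01 0.006 0 0 0 -0.3" --pt "0.002 0.04 0.006 0 0 0 -0.3" --pt "0.002 0.07 0.006 0 0 0 -0.3" --pt "0.002 0.085 0.006 0 0 0 -0.3" --pt "0.002 0.093 0.006 0 0 0 -0.3"

```text
time: 43.15
tool_pos: [0.4365, 0.0281, 0.0159]
tool_rot: [-1.569, 0.001, 0.836]
contact_force: [-0.0, -1.1, 0.1]
opening: 0.0596
```

Call:
apply_moves --pt "0 0 0 0 0 0 -0.1" --pt "0 0 0 0 0 0 0.1" --pt "0 0 0 0 0 0 0.2" --pt "0 0 0 0 0 0 0.3" --pt "0 0 0 0 0 0 0.5" --squeeze 20

```text
time: 43.78
tool_pos: [0.4375, 0.0279, 0.0177]
tool_rot: [-1.571, -0.001, 0.836]
contact_force: [-2.0, 0.8, 6.7]
opening: 0.0359
```

Call:
apply_moves --pt "0 0 0 0 0 0 1" --pt "0 0 0 0 0 0 1" --pt "0 0 0 0 0 0 1" --pt "0 0 0 0 0 0 1" --pt "0 0 0 0 0 0 1" --squeeze 35

```text
time: 44.4
tool_pos: [0.4375, 0.0278, 0.0176]
tool_rot: [-1.571, -0.0, 0.836]
contact_force: [-2.1, 1.6, 5.6]
opening: 0.0356
```

Run:
```python
from h import *
s=robot.observe();print(s['tool_pos'],s['tool_rot'],s['contact_force'],s['opening'])
```

```text
[0.43747043 0.02783816 0.01764906] [-1.57110484e+00 -4.92861382e-04  8.35837141e-01] [-2.12878384  1.63344115  5.60916388] 0.035590805102581266
```

Gripped at 35.6 mm. I'll lift, then locate the two labels and the seat.

Call:
apply_moves --pt "0 -0.01 0 0 0 0 1" --pt "0 -0.03 0 0 0 0 1" --pt "0 -0.06 0 0 0 0 1" --pt "0 -0.11 0 0 0 0 1" --pt "0 -0.14 0 0 0 0 1"

```text
time: 45.02
tool_pos: [0.4379, 0.0276, 0.1598]
tool_rot: [-1.573, -0.002, 0.836]
contact_force: [-0.5, 0.4, -1.1]
opening: 0.0359
```

Run:
```python
from h import *
s=robot.observe();print(s['tool_pos'],s['tool_rot'],s['contact_force'],s['torque'],s['opening'])
t=cv2.imread("pics/top0.png");sd=cv2.imread("pics/side0.png")
def blob(im,lo,hi,r):
    h=cv2.cvtColor(im,cv2.COLOR_BGR2HSV);m=cv2.inRange(h,lo,hi);k=np.zeros_like(m);x0,y0,x1,y1=r;k[y0:y1,x0:x1]=m[y0:y1,x0:x1]
    k=cv2.morphologyEx(k,cv2.MORPH_OPEN,np.ones((2,2)));m=big(k>0);c=cv2.convexHull(np.argwhere(m)[:,::-1].astype(np.float32))
    q=cv2.approxPolyDP(c,4,True)[:,0];M=cv2.moments(c);return np.array([M["m10"],M["m01"]])/M["m00"],q.tolist(),int(M["m00"])
Y=((18,90,110),(38,255,255));Wt=((0,0,150),(180,60,255))
yt=blob(t,*Y,(262,230,296,262));ys=blob(sd,*Y,(290,195,335,240))
wt=blob(t,*Wt,(388,218,418,246));ws=blob(sd,*Wt,(365,278,415,318))
for nm,a,b in(("yellow",yt,ys),("white",wt,ws)):
    p,e=tri(a[0],b[0]);print(nm,np.round(a[0],1),a[1],a[2],np.round(b[0],1),b[1],b[2],"tri",np.round(p*1e3,1),"gap",round(e*1e3,1),"onz",np.round(onz("top",*a[0],.034)*1e3,1),np.round(onz("side",*b[0],.034)*1e3,1))
# in local frames
for nm,a,o,y in(("yellow",yt,BO,BY),("white",wt,RO,RY)):
    d=onz("top",*a[0],.034)[:2]-o;c,s_=np.cos(y),np.sin(y);print(nm,"local",np.round([(c*d[0]+s_*d[1])*1e3,(-s_*d[0]+c*d[1])*1e3],1))
```

```text
[0.43793604 0.02757782 0.15978385] [-1.57326861 -0.00168184  0.83591704] [-0.53875738  0.38481278 -1.0930326 ] [0.07806389 0.06305747 0.03281924] 0.03591912606443095
yellow [275.4 245.1] [[288.0, 253.0], [263.0, 252.0], [263.0, 236.0], [287.0, 238.0]] 414 [309.1 218.4] [[320.0, 219.0], [306.0, 232.0], [298.0, 218.0], [312.0, 204.0]] 352 tri [562.2 169.3  32.2] gap 0.3 onz [561.7 169.2  34. ] [561.4 166.9  34. ]
white [404.5 231.8] [[417.0, 241.0], [391.0, 240.0], [392.0, 224.0], [418.0, 223.0]] 490 [390. 302.] [[401.0, 317.0], [384.0, 318.0], [373.0, 301.0], [389.0, 282.0], [406.0, 302.0]] 788 tri [ 598.9 -179.6   29.9] gap 2.9 onz [ 596.5 -178.5   34. ] [ 597.8 -183.3   34. ]
yellow local [  37.9 -146.3]
white local [ 38.1 140.1]
```

Run:
```python
from h import *
need((.4478,.1795,.1113),BY)
```

```text
shift [0.1192 0.0485 0.0947] turn [ 0.09 53.14  0.16]
```

Call:
apply_moves --pt "0.024 0.0 0.019 0 10.5 0 1" --pt "0.048 0.0 0.038 0 21 0 1" --pt "0.072 0.0 0.057 0 31.5 0 1" --pt "0.096 0.0 0.076 0 42 0 1" --pt "0.119 0.02 0.095 0 52 0 1"

```text
time: 45.65
tool_pos: [0.4477, 0.1809, 0.1385]
tool_rot: [-1.57, -0.004, -0.077]
contact_force: [0.1, -0.3, -1.8]
opening: 0.0357
```

Run:
```python
from h import *
print(robot.observe()['tool_pos']);need((.4478,.1795,.1113),BY)
```

```text
[0.44772616 0.18088551 0.13854789]
shift [ 0.0001  0.0272 -0.0014] turn [-0.06  0.81  0.22]
```

Call:
apply_moves --pt "0 0.012 -0.001 0 0.8 0 1" --pt "0 0.027 -0.001 0 0.8 0 1" --pt "0 0.027 -0.001 0 0.8 0 1" --pt "0 0.027 -0.001 0 0.8 0 1" --pt "0 0.027 -0.001 0 0.8 0 1"

```text
time: 46.28
tool_pos: [0.4471, 0.1785, 0.1109]
tool_rot: [-1.57, -0.001, -0.086]
contact_force: [0.6, 1.2, -0.4]
opening: 0.036
```

Run:
```python
from h import *
print(robot.observe()['tool_pos']);need((.4478,.1795,.1113),BY)
t=cams.read_camera('top');sd=cams.read_camera('side');cv2.imwrite('pics/top9.png',t);cv2.imwrite('pics/side9.png',sd)
W=np.hstack([crop(t,235,200,315,320,5),crop(sd,230,170,330,290,4)[:600]]) if 0 else np.hstack([crop(t,235,210,315,310,5),cv2.resize(crop(sd,235,175,335,300,4),(400,500))])
cv2.imwrite('pics/v15.png',W)
```

```text
[0.44707825 0.17849168 0.11089744]
shift [ 0.0006 -0.0004  0.0011] turn [-0.02  0.34  0.07]
```

View pics/v15.png

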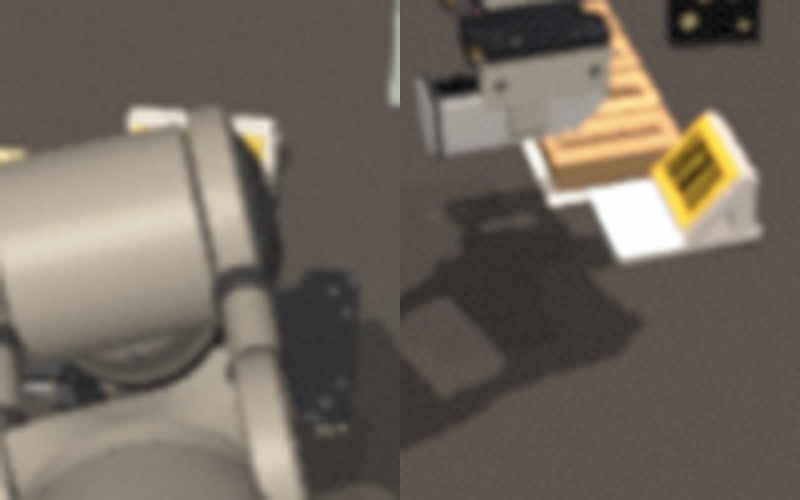

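The scanner is held level with its nose toward the yellow label: tail at (440,155) and nose near (605,110) in the side panel. I'll hold for 2.5 s and cross-check the tail corner.

Call:
apply_moves --pt "0 0 0.001 0 0.3 0 1" --pt "0 0 0.001 0 0.3 0 1" --pt "0 0 0.001 0 0.3 0 1" --pt "0 0 0.001 0 0.3 0 1" --pt "0 0 0.001 0 0.3 0 1"

```text
time: 47.0
tool_pos: [0.4467, 0.1797, 0.1102]
tool_rot: [-1.571, 0.0, -0.091]
contact_force: [-0.3, 0.2, -0.9]
opening: 0.0357
```

Call:
apply_moves --pt "0 0 0 0 0 0 1" --pt "0 0 0 0 0 0 1" --pt "0 0 0 0 0 0 1" --pt "0 0 0 0 0 0 1" --pt "0 0 0 0 0 0 1"

```text
time: 47.62
tool_pos: [0.4467, 0.1797, 0.1102]
tool_rot: [-1.571, -0.0, -0.091]
contact_force: [0.6, -0.3, -2.2]
opening: 0.0359
```

Call:
apply_moves --pt "0 0 0 0 0 0 1" --pt "0 0 0 0 0 0 1" --pt "0 0 0 0 0 0 1" --pt "0 0 0 0 0 0 1" --pt "0 0 0 0 0 0 1"

```text
time: 48.25
tool_pos: [0.4467, 0.1797, 0.1102]
tool_rot: [-1.571, -0.0, -0.091]
contact_force: [-0.1, 0.4, -1.7]
opening: 0.0356
```

Call:
apply_moves --pt "0 0 0 0 0 0 1" --pt "0 0 0 0 0 0 1" --pt "0 0 0 0 0 0 1" --pt "0 0 0 0 0 0 1" --pt "0 0 0 0 0 0 1"

```text
time: 48.88
tool_pos: [0.4467, 0.1797, 0.1102]
tool_rot: [-1.571, -0.0, -0.091]
contact_force: [-0.4, 0.0, -1.3]
opening: 0.0358
```

Call:
apply_moves --pt "0 0 0 0 0 0 1" --pt "0 0 0 0 0 0 1" --pt "0 0 0 0 0 0 1" --pt "0 0 0 0 0 0 1" --pt "0 0 0 0 0 0 1"

```text
time: 49.5
tool_pos: [0.4467, 0.1797, 0.1102]
tool_rot: [-1.571, -0.0, -0.091]
contact_force: [-0.0, 0.0, -2.3]
opening: 0.0355
```

Run:
```python
from h import *
s=robot.observe();p=np.array(s['tool_pos']);y=s['tool_rot'][2]
for nm,q in dict(tail_bot=(-.055,-.018,-.0176),tail_top=(-.055,-.018,.0184),nose_top=(.055,-.018,.0184),tail_top_l=(-.055,.018,.0184)).items():
    print(nm,np.round((proj("side",loc(p[:2],y,q[:2]+(0,))*[1,1,0]+[0,0,p[2]+q[2]])-[235,175])*4+[402,2],0))
print(p,s['tool_rot']);need((.4825,-.1733,.1113),RY)
```

```text
tail_bot [438. 156.]
tail_top [433. 105.]
nose_top [613.  77.]
tail_top_l [421.  75.]
[0.44671596 0.17973032 0.11019735] [-1.57069185e+00 -5.14102011e-05 -9.08873700e-02]
shift [ 0.0677 -0.0011 -0.3483] turn [-0.01 -2.36  0.  ]
```

The tail corner matches the prediction to within 2 px of the enlarged view, and the hold was steady for 2.5 s. Now to the white label.

Call:
apply_moves --pt "0.01 -0.02 -0.06 0 -0.5 0 1" --pt "0.02 -0.02 -0.12 0 -1 0 1" --pt "0.031 -0.02 -0.18 0 -1.5 0 1" --pt "0.042 -0.02 -0.24 0 -2 0 1" --pt "0.054 -0.02 -0.3 0 -2.4 0 1"

```text
time: 50.12
tool_pos: [0.4732, -0.126, 0.1304]
tool_rot: [-1.571, -0.001, -0.049]
contact_force: [0.7, 0.9, -1.3]
opening: 0.036
```

Run:
```python
from h import *
print(robot.observe()['tool_pos']);need((.4825,-.1733,.1113),RY)
```

```text
[ 0.47322953 -0.12596596  0.13037559]
shift [ 0.0116  0.0191 -0.0468] turn [-0.    0.05  0.04]
```

Call:
apply_moves --pt "0.006 0.01 -0.025 0 0 0 1" --pt "0.0116 0.019 -0.042 0 0 0 1" --pt "0.0116 0.019 -0.042 0 0 0 1" --pt "0.0116 0.019 -0.042 0 0 0 1" --pt "0.0116 0.019 -0.042 0 0 0 1"

```text
time: 50.75
tool_pos: [0.4829, -0.1653, 0.1115]
tool_rot: [-1.571, -0.0, -0.047]
contact_force: [0.2, -0.5, -1.4]
opening: 0.0356
```

Run:
```python
from h import *
print(robot.observe()['tool_pos']);need((.4825,-.1733,.1113),RY)
```

```text
[ 0.48289157 -0.16531     0.11149708]
shift [-0.      0.0002 -0.008 ] turn [-0.01  0.14  0.01]
```

Call:
apply_moves --pt "0 0 -0.004 0 0 0 1" --pt "0 0 -0.0075 0 0 0 1" --pt "0 0 -0.0075 0 0 0 1" --pt "0 0 -0.0075 0 0 0 1" --pt "0 0 -0.0075 0 0 0 1"

```text
time: 51.38
tool_pos: [0.4824, -0.1739, 0.1111]
tool_rot: [-1.571, 0.0, -0.049]
contact_force: [0.2, 0.6, -0.9]
opening: 0.036
```

Call:
apply_moves --pt "0 0 0 0 0 0 1" --pt "0 0 0 0 0 0 1" --pt "0 0 0 0 0 0 1" --pt "0 0 0 0 0 0 1" --pt "0 0 0 0 0 0 1"

```text
time: 52.0
tool_pos: [0.4824, -0.1739, 0.1111]
tool_rot: [-1.571, -0.0, -0.049]
contact_force: [-1.0, 0.6, -1.4]
opening: 0.0362
```

Call:
apply_moves --pt "0 0 0 0 0 0 1" --pt "0 0 0 0 0 0 1" --pt "0 0 0 0 0 0 1" --pt "0 0 0 0 0 0 1" --pt "0 0 0 0 0 0 1"

```text
time: 52.62
tool_pos: [0.4824, -0.174, 0.1112]
tool_rot: [-1.571, -0.0, -0.049]
contact_force: [-0.9, 0.3, -2.9]
opening: 0.0356
```

Call:
apply_moves --pt "0 0 0 0 0 0 1" --pt "0 0 0 0 0 0 1" --pt "0 0 0 0 0 0 1" --pt "0 0 0 0 0 0 1" --pt "0 0 0 0 0 0 1"

```text
time: 53.25
tool_pos: [0.4824, -0.174, 0.1112]
tool_rot: [-1.571, -0.0, -0.049]
contact_force: [0.2, 0.5, -1.9]
opening: 0.036
```

Call:
apply_moves --pt "0 0 0 0 0 0 1" --pt "0 0 0 0 0 0 1" --pt "0 0 0 0 0 0 1" --pt "0 0 0 0 0 0 1" --pt "0 0 0 0 0 0 1"

```text
time: 53.88
tool_pos: [0.4824, -0.1739, 0.1112]
tool_rot: [-1.571, -0.0, -0.049]
contact_force: [-0.2, 0.1, -0.6]
opening: 0.0357
```

Run:
```python
from h import *
s=robot.observe();print(s['tool_pos'],s['tool_rot'])
for f in("0",):
    t=cv2.imread(f"pics/top{f}.png");h=cv2.cvtColor(t,cv2.COLOR_BGR2HSV);sd=cv2.imread(f"pics/side{f}.png");hs=cv2.cvtColor(sd,cv2.COLOR_BGR2HSV)
    foot=np.zeros((480,640),bool);foot[185:240,300:352]=((h[...,2]>130)&(h[...,1]<70))[185:240,300:352]
    foot=cv2.morphologyEx(foot.astype(np.uint8),cv2.MORPH_CLOSE,np.ones((1,13)))>0
    e=edges(big(foot))
    for nm in e:
        P=side3("top",e,nm,.008);d=P[1]-P[0];print(nm,"mid",np.round(P.mean(0)[:2]*1e3,1),"ang",round(np.degrees(np.arctan2(d[1],d[0])),2),e[nm][3])
    # ramp: dark strip per row -> centre line, and row extent
    g=h[...,2].astype(float);V=[]
    for r in range(196,226):
        row=g[r,314:346];w=np.clip(110-row,0,None);w[:4]=0;w[-6:]=0
        V.append((r,(w*np.arange(314,346)).sum()/w.sum()))
    V=np.array(V);p=np.polyfit(V[:,0],V[:,1],1);print("ramp line col at rows 196,226",np.polyval(p,[196,226]))
    print("ramp col profile",g[182:236,326:331].mean(1).astype(int).tolist())
    o=(h[...,0]>3)&(h[...,0]<22)&(h[...,1]>90)&(h[...,2]>120);ys,xs=np.nonzero(o[220:236,314:346]);print("lip top rows",ys.min()+220,ys.max()+220,"cols",xs.min()+314,xs.max()+314)
    o=(hs[...,0]>3)&(hs[...,0]<22)&(hs[...,1]>110)&(hs[...,2]>100);k=o[228:256,336:366];
    print("side lip hull",(cv2.convexHull(np.argwhere(k)[:,::-1].astype(np.int32))[:,0]+[336,228]).tolist())
```

```text
[ 0.48242631 -0.17393591  0.11115963] [-1.57070171e+00 -2.41833197e-05 -4.89591142e-02]
far mid [714.4  27. ] ang -93.62 23
near mid [606.6  27.8] ang -94.82 23
left mid [660.7  66.7] ang 175.82 31
right mid [660.3 -12.7] ang 175.39 31
ramp line col at rows 196,226 [329.24365157 327.58024571]
ramp col profile [93, 94, 93, 93, 93, 93, 93, 93, 89, 72, 55, 49, 49, 50, 48, 49, 49, 48, 50, 49, 48, 49, 49, 49, 48, 48, 48, 48, 48, 48, 47, 48, 48, 48, 48, 48, 46, 47, 48, 48, 48, 48, 48, 54, 108, 190, 224, 209, 145, 101, 73, 67, 81, 87]
lip top rows 226 229 cols 323 332
side lip hull [[352, 249], [350, 249], [344, 240], [344, 237], [347, 237], [348, 238], [350, 241], [351, 243], [352, 248]]
```

Both holds are done: 2.5 s each, steady to 0.1 mm. Next, the seat position from the ramp ends.

Run:
```python
from h import *
SY=np.radians(-4.4);c,s=np.cos(SY),np.sin(SY)
f=onz("top",329.5,191.0,.068);l=onz("top",327.6,226.3,.0468);lb=onz("top",327.4,230.2,.045)
print("far end",np.round(f*1e3,1),"lip edge",np.round(l*1e3,1),"lip outer",np.round(lb*1e3,1))
ax=np.array([c,s]);lat=np.array([-s,c]);o=np.array([.6605,.027])
for nm,P,off in(("far",f,.0357),("lip",l,-.0577)):
    q=P[:2]-off*ax;print(nm,"seat est",np.round(q*1e3,1),"in stand frame",np.round([(q-o)@ax*1e3,(q-o)@lat*1e3],1))
q=np.array([.0,.0])
seat=(f[:2]-.0357*ax+l[:2]+.0577*ax)/2
for x,y,z in((-.0577,-.013,.0468),(-.0577,.013,.0468),(.0357,-.013,.068),(.0357,.013,.068)):
    p=np.r_[seat+x*ax+y*lat,z];print((x,y),"top",np.round(proj("top",p),1),"side",np.round(proj("side",p),1))
need(np.r_[seat,.15],SY)
```

```text
far end [701.6  23.4  68. ] lip edge [609.6  29.   46.8] lip outer [599.2  29.6  45. ]
far seat est [666.   26.1] in stand frame [ 5.6 -0.4]
lip seat est [667.1  24.6] in stand frame [ 6.8 -1.9]
(-0.0577, -0.013) top [332.2 226.8] side [351.5 242.6]
(-0.0577, 0.013) top [322.5 226.2] side [347.4 236.5]
(0.0357, -0.013) top [334.6 191.1] side [387.7 228.5]
(0.0357, 0.013) top [324.9 190.5] side [383.  222.6]
shift [ 0.1742 -0.0388  0.2081] turn [-0.01  1.59  0.  ]
```

```bash
cat >> h.py <<'E'
SEAT=np.array([.6665,.0258,.055]);SY=np.radians(-4.4)
def seat(dx,dz,dy=0):
    "TCP target for scanner underside centre at dx uphill, dz above seat"
    r=R.from_euler("z",SY)*R.from_euler("y",-.35);return SEAT+r.apply([dx,dy,dz+.0176])
E
python3 - <<'E'
from h import *
need(seat(0,.06),SY,.35)
E
```

```text
shift [ 0.1475 -0.0167  0.2092] turn [ -0.28   1.58 -20.05]
```

Call:
apply_moves --pt "0.03 -0.03 0.042 0 0.4 -4 1" --pt "0.06 -0.06 0.084 0 0.8 -8 1" --pt "0.09 -0.06 0.126 0 1.2 -12 1" --pt "0.12 -0.06 0.168 0 1.5 -16 1" --pt "0.147 -0.04 0.209 -0.3 1.6 -20 1"

```text
time: 54.5
tool_pos: [0.6416, 0.0289, 0.1531]
tool_rot: [-1.571, -0.356, -0.077]
contact_force: [1.4, -0.4, -1.6]
opening: 0.0358
```

Call:
apply_moves --pt "0 0 0 0 0 0 1" --pt "0 0 0 0 0 0 1" --pt "0 0 0 0 0 0 1" --pt "0 0 0 0 0 0 1" --pt "0 0 0 0 0 0 1"

```text
time: 55.12
tool_pos: [0.6395, 0.0269, 0.1516]
tool_rot: [-1.571, -0.35, -0.078]
contact_force: [-0.2, -0.2, -1.9]
opening: 0.0358
```

Run:
```python
from h import *
s=robot.observe();print(s['tool_pos'],s['tool_rot'],s['contact_force'],s['opening'])
need(seat(.003,.03),SY,.35)
```

```text
[0.63952616 0.02688578 0.15158745] [-1.57104254 -0.34959442 -0.07818564] [-0.20861704 -0.22537712 -1.86629079] 0.035837531619057846
shift [-0.0048  0.0524  0.001 ] turn [ 0.04 -0.07 -0.02]
```

Call:
apply_moves --pt "-0.002 0.015 0.001 0 0 0 1" --pt "-0.0045 0.035 0.001 0 0 0 1" --pt "-0.005 0.052 0.001 0 0 0 1" --pt "-0.005 0.052 0.001 0 0 0 1" --pt "-0.005 0.052 0.001 0 0 0 1"

```text
time: 55.75
tool_pos: [0.6529, 0.0276, 0.1008]
tool_rot: [-1.571, -0.349, -0.077]
contact_force: [0.4, 0.6, -0.6]
opening: 0.0356
```

Run:
```python
from h import *
s=robot.observe();print(s['tool_pos'],s['tool_rot'],s['contact_force'])
need(seat(.003,.004),SY,.35)
sd=cams.read_camera('side');cv2.imwrite('pics/side10.png',sd)
r=R.from_euler("xyz",s['tool_rot']);p=np.array(s['tool_pos'])
# predicted scanner corners in side view (tail bottom right, tail top right, nose top right) tool axes: x fwd, y down, z left
for nm,q in dict(tb=(-.055,.0176,-.018),tt=(-.055,-.0184,-.018),nt=(.055,-.0184,-.018)).items(): print(nm,np.round(proj("side",p+r.apply(q)),1))
h=cv2.cvtColor(sd,cv2.COLOR_BGR2HSV);o=(h[...,0]>3)&(h[...,0]<22)&(h[...,1]>110)&(h[...,2]>100);k=o[225:260,335:366]
print("lip hull",(cv2.convexHull(np.argwhere(k)[:,::-1].astype(np.int32))[:,0]+[335,225]).tolist())
```

```text
[0.65285111 0.02759137 0.10078537] [-1.57098861 -0.349471   -0.07718839] [ 0.40811574  0.56245995 -0.58165936]
shift [ 0.0002  0.0261 -0.0007] turn [ 0.02 -0.02 -0.03]
tb [351.9 237.4]
tt [347.9 226.7]
nt [389.9 205.6]
lip hull [[352, 249], [350, 249], [349, 248], [345, 241], [344, 239], [344, 238], [345, 237], [347, 238], [348, 239], [350, 242], [352, 248]]
```

Call:
apply_moves --pt "0 0.01 -0.0007 0 0 0 1" --pt "0 0.018 -0.0007 0 0 0 1" --pt "0 0.023 -0.0007 0 0 0 1" --pt "0 0.025 -0.0007 0 0 0 1" --pt "0 0.025 -0.0007 0 0 0 1"

```text
time: 56.42
tool_pos: [0.6611, 0.0262, 0.077]
tool_rot: [-1.571, -0.349, -0.077]
contact_force: [0.1, -0.1, -1.3]
opening: 0.0357
```

Run:
```python
from h import *
s=robot.observe();print(s['tool_pos'],s['tool_rot'],s['contact_force'])
need(seat(.003,.0),SY,.35)
```

```text
[0.6610709  0.02621724 0.0769568 ] [-1.57104789 -0.34890516 -0.07711294] [ 0.08820914 -0.08301739 -1.32779933]
shift [0.0006 0.0049 0.    ] turn [ 0.02 -0.02 -0.06]
```

Call:
apply_moves --pt "0 0.001 0 0 0 0 1" --pt "0 0.002 0 0 0 0 1" --pt "0 0.003 0 0 0 0 1" --pt "0 0.004 0 0 0 0 1" --pt "0 0.004 0 0 0 0 1"

```text
time: 57.05
tool_pos: [0.6624, 0.0261, 0.0733]
tool_rot: [-1.571, -0.349, -0.077]
contact_force: [0.1, 0.5, -0.8]
opening: 0.0356
```

Call:
apply_moves --pt "0 0.0005 0 0 0 0 1" --pt "0 0.001 0 0 0 0 1" --pt "0 0.0015 0 0 0 0 1" --pt "0 0.002 0 0 0 0 1" --pt "0 0.002 0 0 0 0 1"

```text
time: 57.68
tool_pos: [0.6626, 0.0261, 0.0731]
tool_rot: [-1.571, -0.349, -0.077]
contact_force: [-11.0, -1.5, 14.0]
opening: 0.0359
```

Contact with the ramp. I'll ease off slightly and slide downhill until the tail meets the lip.

Call:
apply_moves --pt "0 -0.0015 0 0 0 0 1" --pt "-0.001 -0.0015 0 0 0 0 1" --pt "-0.0015 -0.0015 0 0 0 0 1" --pt "-0.002 -0.0015 0 0 0 0 1" --pt "-0.002 -0.0015 0 0 0 0 1"

```text
time: 58.3
tool_pos: [0.6613, 0.0262, 0.0727]
tool_rot: [-1.571, -0.351, -0.077]
contact_force: [1.3, 1.3, 3.6]
opening: 0.0359
```

Run:
```python
from h import *
s=robot.observe();print(s['tool_pos'],s['tool_rot'],s['contact_force'])
r=R.from_euler("xyz",s['tool_rot']);print("tool-axes force",r.inv().apply(s['contact_force']))
need(seat(0,0),SY,.35)
```

```text
[0.66132013 0.02619569 0.07271029] [-1.5709888  -0.35064103 -0.07722698] [1.27153076 1.31742809 3.64291754]
tool-axes force [ 2.34648878 -3.02097192  1.41101895]
shift [-0.0012  0.0008  0.    ] turn [ 0.02 -0.02  0.04]
```

Call:
apply_moves --pt "-0.0005 0 0 0 0 0 1" --pt "-0.001 0 0 0 0 0 1" --pt "-0.0015 0 0 0 0 0 1" --pt "-0.002 0 0 0 0 0 1" --pt "-0.002 0 0 0 0 0 1"

```text
time: 58.92
tool_pos: [0.6592, 0.0264, 0.0719]
tool_rot: [-1.571, -0.35, -0.077]
contact_force: [1.8, 0.0, 5.7]
opening: 0.0359
```

Run:
```python
from h import *
s=robot.observe();r=R.from_euler("xyz",s['tool_rot']);print(s['tool_pos'],"tool-axes force",r.inv().apply(s['contact_force']))
need(seat(0,0),SY,.35)
sd=cams.read_camera('side');cv2.imwrite('pics/side11.png',sd)
```

```text
[0.65916415 0.02636185 0.07187969] tool-axes force [ 3.64300172 -4.72977401  0.15908619]
shift [0.0011 0.0008 0.    ] turn [ 0.02 -0.03  0.  ]
```

Call:
apply_moves --pt "-0.0005 -0.0003 0 0 0 0 1" --pt "-0.001 -0.0003 0 0 0 0 1" --pt "-0.0015 -0.0003 0 0 0 0 1" --pt "-0.002 -0.0003 0 0 0 0 1" --pt "-0.002 -0.0003 0 0 0 0 1"

```text
time: 59.6
tool_pos: [0.6587, 0.0264, 0.072]
tool_rot: [-1.571, -0.354, -0.077]
contact_force: [7.8, 0.1, 2.1]
opening: 0.036
```

Run:
```python
from h import *
s=robot.observe();r=R.from_euler("xyz",s['tool_rot']);print(s['tool_pos'],"tool-axes force",r.inv().apply(s['contact_force']))
need(seat(0,0),SY,.35)
```

```text
[0.65872818 0.02641774 0.07202027] tool-axes force [7.96639164 0.73931422 0.67131101]
shift [ 0.0015  0.0011 -0.    ] turn [ 0.02 -0.02  0.2 ]
```

The tail is on the lip: 8 N in x, and motion stopped. I'll unload, settle onto the ramp and release.

Call:
apply_moves --pt "0.0015 0.0 0 0 0 0 1" --pt "0.0015 0.0006 0 0 0 0 1" --pt "0.0015 0.0006 0 0 0 0 1" --pt "0.0015 0.0006 0 0 0 0 1" --pt "0.0015 0.0006 0 0 0 0 1" --squeeze 10

```text
time: 60.22
tool_pos: [0.6589, 0.0264, 0.0718]
tool_rot: [-1.571, -0.351, -0.077]
contact_force: [1.9, -0.3, 6.4]
opening: 0.0357
```

Run:
```python
from h import *
s=robot.observe();r=R.from_euler("xyz",s['tool_rot']);print(s['tool_pos'],s['tool_rot'],"tool-axes force",r.inv().apply(s['contact_force']),s['opening'])
```

```text
[0.65890855 0.02643146 0.07180787] [-1.57098794 -0.35054482 -0.07714479] tool-axes force [ 3.99094199 -5.38407502 -0.14894488] 0.03567705647780059
```

Release in small steps, then back straight out along the fingers.

Call:
apply_moves --pt "0 0 0 0 0 0 0.2" --pt "0 0 0 0 0 0 0.15" --pt "0 0 0 0 0 0 0.05" --pt "0 0 0 0 0 0 -0.1" --pt "0 0 0 0 0 0 -0.2"

```text
time: 60.85
tool_pos: [0.6584, 0.0264, 0.0709]
tool_rot: [-1.571, -0.349, -0.077]
contact_force: [0.4, 0.4, 0.2]
opening: 0.054
```

Call:
apply_moves --pt "0 -0.01 0 0 0 0 -0.2" --pt "0 -0.03 0 0 0 0 -0.2" --pt "0 -0.06 0 0 0 0 -0.2" --pt "0 -0.1 0 0 0 0 -0.2" --pt "0 -0.14 0 0 0 0 -0.2"

```text
time: 61.48
tool_pos: [0.61, 0.0302, 0.2053]
tool_rot: [-1.571, -0.351, -0.077]
contact_force: [0.4, -0.4, -0.2]
opening: 0.0553
```

Run:
```python
from h import *
s=robot.observe();print(s['tool_pos'],s['qpos'],s['contact_force'])
need((.45,-.15,.25),SY,0)
```

```text
[0.60995478 0.03024165 0.20530763] [-7.54877148e-02  3.56585925e-01  1.65355959e+00 -1.12929617e-03
  7.80869125e-01 -1.56848498e+00] [ 0.39000242 -0.40522342 -0.18729121]
shift [-0.1214 -0.0919 -0.192 ] turn [ 2.000e-02 -2.000e-02  2.009e+01]
```

Run:
```python
from h import *
need((.36,.36,.27),SY,0)
```

```text
shift [-0.2357 -0.1551  0.3095] turn [ 2.000e-02 -2.000e-02  2.009e+01]
```

Call:
apply_moves --pt "-0.02 -0.04 0.02 0 0 4 -0.2" --pt "-0.06 -0.06 0.06 0 0 8 -0.2" --pt "-0.1 -0.08 0.11 0 0 12 -0.2" --pt "-0.14 -0.1 0.16 0 0 16 -0.2" --pt "-0.18 -0.12 0.21 0 0 20 -0.2"

```text
time: 62.1
tool_pos: [0.424, 0.2461, 0.2547]
tool_rot: [-1.57, -0.0, -0.077]
contact_force: [0.9, 0.0, -0.5]
opening: 0.0552
```

Call:
apply_moves --pt "-0.03 0 0.04 0 0 0 -0.2" --pt "-0.06 0 0.08 0 0 0 -0.2" --pt "-0.08 0 0.12 0 0 0 -0.2" --pt "-0.08 0 0.12 0 0 0 -0.2" --pt "-0.08 0 0.12 0 0 0 -0.2"

```text
time: 62.72
tool_pos: [0.3551, 0.3702, 0.2535]
tool_rot: [-1.571, -0.001, -0.077]
contact_force: [0.1, -0.1, -0.1]
opening: 0.0552
```

Run:
```python
from h import *
s=robot.observe();print(s['tool_pos'],s['contact_force'])
t=cams.read_camera('top');sd=cams.read_camera('side');cv2.imwrite('pics/top12.png',t);cv2.imwrite('pics/side12.png',sd)
W=np.zeros((600,800,3),np.uint8)
W[:300,:400]=crop(t,290,180,370,240,5);W[:300,400:]=crop(sd,325,205,405,265,5)
W[300:,:400]=crop(t,400,212,500,287,4);W[300:,400:]=crop(sd,350,300,470,390,10/3)[:300,:400]
cv2.imwrite('pics/v16.png',W)
```

```text
[0.35506758 0.37015789 0.25354985] [ 0.13829332 -0.07135339 -0.10972936]
```

View pics/v16.png

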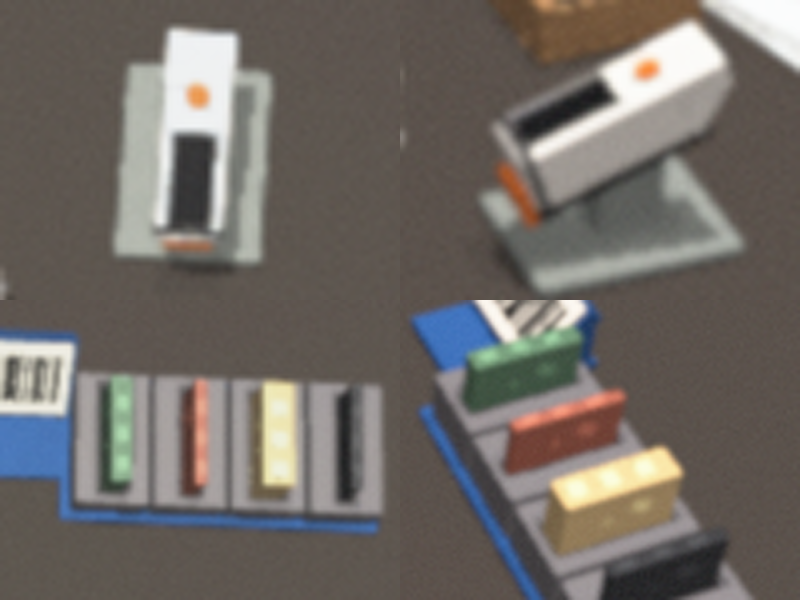

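The final view shows the scanner nose-uphill on the ramp with its tail at the lip (upper panels), and the four slabs upright in matching slots (lower panels). One numeric check that the first slab is fully down, then I hand in.

Run:
```python
from h import *
from scipy.ndimage import map_coordinates as mc
np.set_printoptions(linewidth=250)
sd=cv2.imread("pics/side12.png").astype(float)
zs=np.arange(.056,.088,.002);print((zs*1e3).round().astype(int))
for n,w in(("medium",.007),("thin2",.004),("thick",.01),("thin1",.004)):
    for x in(-.02,.0,.02):
        V=[]
        for z in zs:
            q=proj("side",loc(RO,RY,(x,ST[n]+w,z)));V.append([mc(sd[...,k],[[q[1]],[q[0]]],order=1)[0] for k in range(3)])
        V=np.array(V);bg=np.array([[80,88,92]]);print(n,x,np.round(V.mean(1)).astype(int))
```

```text
[56 58 60 62 64 66 68 70 72 74 76 78 80 82 84 86]
medium -0.02 [144 160 172 176 172 163 149 138 125 111 101  97 104 123 154 188]
medium 0.0 [135 153 167 174 174 170 164 154 138 122 119 125 143 163 178 187]
medium 0.02 [141 157 169 175 171 161 146 138 139 148 160 175 185 193 189 178]
thin2 -0.02 [ 90 107 133 154 168 174 171 165 158 154 154 152 147 135 115  94]
thin2 0.0 [ 89 110 136 157 169 170 166 160 155 153 153 152 150 138 121 100]
thin2 0.02 [ 91 109 131 156 169 173 172 164 152 138 122 106  94  86  83  83]
thick -0.02 [239 241 241 239 235 227 216 203 184 169 158 154 153 145 131 112]
thick 0.0 [236 239 240 239 234 226 216 201 183 168 158 155 152 143 128 108]
thick 0.02 [231 235 237 237 233 226 215 202 178 153 129 108  96  87  83  82]
thin1 -0.02 [ 44  53  66  78  88  94  94  90  90  97 114 132 145 151 155 153]
thin1 0.0 [ 43  50  61  75  85  91  93  88  89  98 114 133 144 151 155 154]
thin1 0.02 [43 50 65 77 86 93 94 91 88 91 94 94 91 86 85 84]
```

```bash
python3 -c "
from cell import robot
print(robot.hand_in())"
```

```text
the job is handed in; nothing more can be done
None
```

I filed all four slabs in slots matching their thickness, scanned both labels in order, and laid the scanner on its stand. The job was handed in at about 63 s.

**Filing:** thin1 needed three tries. On the first it caught the slot's end wall, pitched about 13° in the grip and slipped; a later press reached about 47 N, read right after 47 N up with 23 N and 11 N sideways. I then tilted the tool to level it, slid it about 20 mm into the slot and let it drop the last few millimetres. The other three went in without contact.

**Scans:** the scanner had been knocked aside before I reached it, so I measured it again. I then held it steady for 2.5 s at 10 cm from the yellow label and 2.5 s from the white one. The aim relies on the measured poses, with the label centres good to about 3 mm; I could not see the window itself.

**Last checks:**
- The final pictures show all four slabs upright, with thin1's top edge at the same height as thin2's.
- The scanner lies nose uphill along the ramp with its tail on the lip, and looks centred. Lip contact was also felt at 8 N.
- The two cameras disagreed by 2–4 mm in places. I did not measure the other objects on the bench afterwards; the arm did not go near them.

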